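# Crate the sawn tubes and add the yellow lot marker

### The job

Collect all the cut tubes from the saw's catch tray into the plywood crate, each lying down and not heaped above the rim. When they are all in, turn the marker carousel by its knob until the yellow marker faces the middle of the gap in the wire guard, leave it there for a moment, then take it out and lay it down in the crate, beside the tubes or on their bottom layer. Leave the other markers in their pockets and do not disturb the can, the cup and the wrench.

Things in the scene. Friction and masses are not known exactly. Their poses are not given: they have to be found in the camera images.
- tray: Fixed catch tray of a saw: dark sheet steel, 320 x 300 mm (its x by its y), floor 4 mm thick, walls 24 mm high and 4 mm thick; a look-only green and steel chute stands over its +y side from there outwards, lowest 20 mm over the rim. Origin: centre of its underside, on the bench.
- crate: Fixed open plywood crate, outside 270 x 270 mm, 58 mm high, walls 10 mm and floor 8 mm thick (inside 250 x 250 mm, 50 mm deep). Origin: centre of its underside, on the bench; its x and y run along its sides.
- guard: Fixed round blue base, 300 mm across and 12 mm thick, of the marker carousel, with a steel wire guard above it: wires 6 mm thick at 75 mm above the bench, between radii 65 and 155 mm. The guard is open at the front only, over a sector 55 degrees to each side of the guard's -x direction, which faces the robot. Origin: centre of the underside, on the carousel's axis.
- carousel (a joint): Angle (rad) of the white carousel plate (284 mm across, its top 26 mm above the bench) about its vertical axis, counted from its angle at the start; grows anticlockwise from above. It turns freely both ways without end stops in use, stays where it is left (about 0.06 N m of friction), and carries the markers round in four pockets 90 degrees apart, with rims 8 mm high; each marker lies lengthwise along the radius, its centre 88 mm from the axis.
- carousel_knob (a point): Centre of the round black knob with which the carousel plate is turned: 54 mm across, 42 mm high (from 86 to 128 mm above the bench), on the carousel's axis; this point is 107 mm above the bench. Turns with the plate.
- tube0_mid (a point): Centre of a cut piece of square aluminium tube, 100 x 32 x 32 mm, about 0.12 kg, loose; its x axis runs along its length. May be absent (None).
- tube1_mid (a point): Centre of a cut piece of square aluminium tube, 100 x 32 x 32 mm, about 0.12 kg, loose; its x axis runs along its length. May be absent (None).
- tube2_mid (a point): Centre of a cut piece of square aluminium tube, 100 x 32 x 32 mm, about 0.12 kg, loose; its x axis runs along its length. May be absent (None).
- tube3_mid (a point): Centre of a cut piece of square aluminium tube, 100 x 32 x 32 mm, about 0.12 kg, loose; its x axis runs along its length. May be absent (None).
- tube4_mid (a point): Centre of a cut piece of square aluminium tube, 100 x 32 x 32 mm, about 0.12 kg, loose; its x axis runs along its length. May be absent (None).
- tube5_mid (a point): Centre of a cut piece of square aluminium tube, 100 x 32 x 32 mm, about 0.12 kg, loose; its x axis runs along its length. May be absent (None).
- yellow_mid (a point): Centre of the yellow lot marker, a loose plastic block 85 x 44 x 30 mm (its x, y, z), 0.12 kg, lying in a carousel pocket at the start with its centre 41 mm above the bench; x along its length.
- red_mid (a point): Centre of the red lot marker, a loose plastic block 85 x 44 x 30 mm (its x, y, z), 0.12 kg, lying in a carousel pocket at the start with its centre 41 mm above the bench; x along its length.
- blue_mid (a point): Centre of the blue lot marker, a loose plastic block 85 x 44 x 30 mm (its x, y, z), 0.12 kg, lying in a carousel pocket at the start with its centre 41 mm above the bench; x along its length.
- green_mid (a point): Centre of the green lot marker, a loose plastic block 85 x 44 x 30 mm (its x, y, z), 0.12 kg, lying in a carousel pocket at the start with its centre 41 mm above the bench; x along its length.
- can: Bystander: closed grey spray can, 64 mm across, 130 mm high, standing; origin under its centre.
- wrench: Bystander: steel wrench lying on the bench beyond the crate; origin on its underside.
- cup: Bystander: orange plastic cup, 80 mm across, 90 mm high, standing; origin under its centre.
Things that resemble listed ones, but are neither listed nor needed, are in the scene too. What is shaped like the part that bears tube5_mid but pink is not meant.

How it is judged:
By the outcome, as a careful person would: the job done as asked, in the order asked, and still so for the second after the job is handed in, with the robot touching nothing.
Of tube0, tube1, tube2, tube3, tube4, tube5 only 4 to 6 are there at a start; the rules pass over those that are not, and their reading is None.
At some moment in a run one of tube0, tube1, tube2, tube3, tube4, tube5 may be knocked a few centimetres aside while the robot is not near it.
Once in a run the grip may slacken for a moment while it holds something.
It also fails if it takes over 210 s, if anything falls off the work surface, if the arm or the gripper's body presses on something with over 40 N, if the wrist force passes 120 N, or if a joint passes its speed limit or range.

### The arm

A 6-joint arm with a two-finger parallel gripper is mounted at the origin on the work surface. World frame = base frame: x ahead of the robot, y to its left, z up, the work surface at z = 0. Lengths are in m, angles in rad, forces in N, time in s.
With the tool pointing down it reaches from about 0.3 to 0.775 m from the base axis. Payload 14.6 kg.
Tool frame: the origin (TCP) lies at the very end of the fingers, on their centre line; the grasp point (between the pads) lies 19 mm behind it (env.grip_point_offset is the distance from the TCP to the grasp point, in m); z points along the fingers, y is the direction in which the jaws open and shut (so a half turn about z gives the same grasp; the last joint's range is limited). The gripper opens to 85 mm and grips with 20 to 120 N. Pads are 22 mm wide; open, the fingers measure 114 mm over their backs; the gripper's body (76 mm by 85 mm) begins 54 mm behind the grasp point. The pads swing forward as they close: fully open they stand 13 mm farther back than shut.
Start: joints at [1.052, 0.3, 1.521, -0, 1.321, -0.067], TCP at [0.24, 0.495, 0.231] pointing down, gripper open.
Joint ranges: [-3.03, 3.03], [-0.79, 2.21], [0.23, 2.52], [-1.04, 4.18], [0, 3.07], [-2.55, 2.55]. Speed limits (rad/s): [2.22, 2.22, 2.57, 3.14, 3.14, 3.14].

### API

Orientations are given as a rotation vector (axis times angle).
In Python, from cell import env, viewer, sign_off gives the robot as it stands.
- The arm moves only by the tool jog_arm, never from a script. Its argument "motion" is text: rows parted by semicolons, each of 5 numbers parted by spaces: the shift along the tool's x, y, z in units of 50 mm (1.0 is 50 mm), then the turn about the tool's z in units of 6 degrees (1.0 is 6 degrees), then the opening, from 0 (shut) to 1 (fully open). A call has 1 to 20 rows; each row shifts and turns the pose as measured when the row begins, along the tool's axes as they then stand; what a row does not reach is not made up. A row lasts 1/8 s, in which the tool goes at most 62.5 mm and 10.7 degrees, less where a joint would pass 70% of its speed; a pose out of reach is approached as far as the arm can. A call is refused whole if a number of a shift passes 1 or a number of a turn 1, either way. A call with a gripper value outside its range is refused whole. The fingers move at their own pace and stop on an object; "squeeze" is the grip in N (left out, the last holds). Time passes only in rows, so rows that do not move let the fingers close. It gives the time, the measured TCP pose, the force and the opening at its end, in the units of the state.
- env.sense(): the state, without advancing time (a new reading comes with each control period).
- viewer.snapshot(name): name is "scene" or "top"; returns (picture, depth): 480x640x3 uint8, red, green, blue; 480x640 float32, m along the optical axis (not along the pixel's ray), 0 where there is no reading.
- viewer.camera_params(name): a dict with "mtx" (3x3 intrinsics, pixels), "rvec" (rotation vector, rad) and "tvec" (3), from world to camera coordinates, as OpenCV has them. Camera axes: x right, y down, z forward; pixel columns grow to the right and rows downward; lengths in m; the calibration is good to about 2 mm. A picture is of the moment at which its call begins. camera_params takes no time and is no camera call.
- sign_off(): hands the job in, once; it reports no verdict.
The state is a dict: "time_s": time; "qpos": joint angles; "joint_vel": joint speeds; "tau": joint torques, N m; "tool_pos": TCP position; "ee_rot": TCP orientation; "ft_force": force on the tool from outside, world axes, zero at the start; "wrist_torque": the same for the moment, N m; "opening": finger opening in m.
Only numpy, scipy, OpenCV 4.12 (cv2) and the standard library are available. Lean on these libraries where they do the work, as an engineer would, in place of code of your own. Each camera call takes 0.05 s, during which the arm holds its last target.

## Working session

There is one attempt and no reset: what is moved stays moved. The work goes in short steps, Python scripts to look and compute and a tool call to move; the robot and the scene stay as the last step left them, time stands still between calls to the robot, and variables do not carry over. Pictures are saved under pics/ and viewed, and the job is handed in when it is done.

Besides the shell and the picture viewer there is one more tool, called after ">>>" as name(argument=value, ...) on one line, values as JSON. jog_arm: Moves the arm, as the interface text tells. Its arguments: {"type":"object","properties":{"motion":{"type":"string"},"squeeze":{"type":"number"}},"required":["motion"]}

```bash
ls -la; mkdir -p pics; cat > h.py <<'E'
import numpy as np, cv2
from cell import env, viewer
def snap(n):
    p,d=viewer.snapshot(n); return p,d
def save(p,f): cv2.imwrite('pics/'+f, p[:,:,::-1])
def cam(n):
    c=viewer.camera_params(n); R=cv2.Rodrigues(np.array(c['rvec'],float))[0]
    return np.array(c['mtx'],float),R,np.array(c['tvec'],float).ravel()
def onplane(n,uv,z):
    K,R,t=cam(n); uv=np.atleast_2d(np.array(uv,float))
    r=np.linalg.inv(K)@np.c_[uv,np.ones(len(uv))].T
    r=(R.T@r).T; o=-R.T@t
    s=(z-o[2])/r[:,2]
    return o+r*s[:,None]
def proj(n,P):
    K,R,t=cam(n); return cv2.projectPoints(np.atleast_2d(np.array(P,float)),cv2.Rodrigues(R)[0],t,K,None)[0].reshape(-1,2)
def cloud(n,d):
    K,R,t=cam(n); v,u=np.mgrid[:480,:640]
    c=np.stack([(u-K[0,2])/K[0,0]*d,(v-K[1,2])/K[1,1]*d,d],-1)
    return (c-t)@R
E
python3 - <<'E'
from h import *
for n in('scene','top'):
    p,d=snap(n); save(p,n+'0.png'); K,R,t=cam(n); print(n,K.round(1).tolist(),(-R.T@t).round(3),R.round(2).tolist(),(d>0).mean())
print(env.sense())
E
```

```text
total 12
drwxr-xr-x  3 agent agent 4096 Dec  7 16:32 .
drwxr-xr-x 23 root  root  4096 Dec  7 16:32 ..
drwxr-xr-x  2 agent agent 4096 Dec  7 16:32 pics
scene [[623.9, 0.0, 321.8], [0.0, 623.9, 249.5], [0.0, 0.0, 1.0]] [1.88  0.288 1.522] [[-0.11, 0.99, -0.01], [0.74, 0.07, -0.67], [-0.67, -0.08, -0.74]] 0.9269856770833333
top [[592.5, 0.0, 320.7], [0.0, 592.5, 241.3], [0.0, 0.0, 1.0]] [0.512 0.122 1.72 ] [[-0.01, -1.0, 0.01], [-1.0, 0.01, -0.05], [0.05, -0.01, -1.0]] 0.99611328125
{'time_s': 0.1, 'qpos': array([ 1.05242755e+00,  3.00404864e-01,  1.52150543e+00,  2.24550908e-05,
        1.32068212e+00, -6.65991647e-02]), 'joint_vel': array([-0.00098657, -0.00279708, -0.0032169 , -0.0013038 , -0.00205008,
        0.00143092]), 'tau': array([ 4.63964425e-04, -5.44378066e+01, -3.62371981e+01, -8.90913361e-05,
        2.97191247e-03, -6.86510646e-06]), 'tool_pos': array([0.24000551, 0.49464951, 0.23078964]), 'ee_rot': array([-7.03557888e-01, -3.06148109e+00,  1.49373861e-03]), 'ft_force': array([ 0.11149112, -0.03381327,  0.17508861]), 'wrist_torque': array([0.02296104, 0.02178455, 0.01378683]), 'opening': 0.08541967791170041}
```

View pics/top0.png

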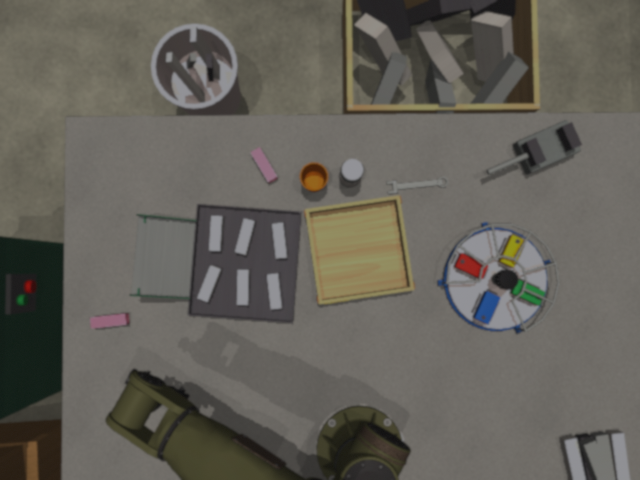

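View pics/scene0.png

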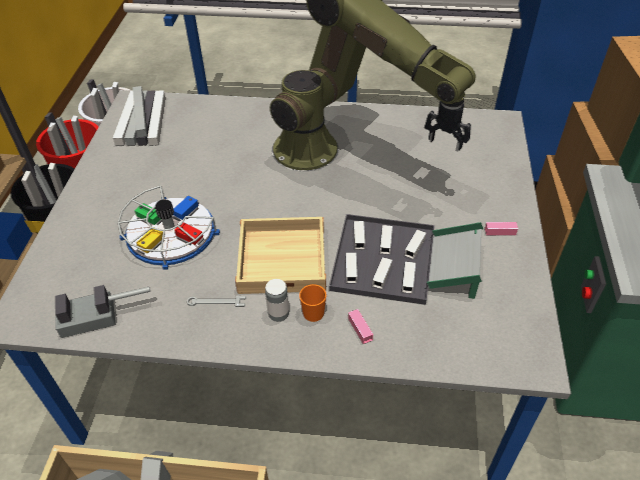

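The top view shows six pale tubes in the dark tray, around (200–290, 215–305). Two pink look-alikes lie outside it, at (264,165) and (110,321). The crate is at (359,250), and the carousel at about (497,280) with yellow at (512,250). Next I'll measure these.

```bash
cat >> h.py <<'E'
def rect(pts):
    (c,(w,h),a)=cv2.minAreaRect(np.float32(pts)*1000)
    if w<h: w,h,a=h,w,a+90
    a=(a+90)%180-90
    return np.array(c)/1000,w,h,a
def tubes(p,z=0.036,box=(0.3,0.72,0.05,0.75)):
    """bright, unsaturated blobs in top picture -> rects on plane z (world xy, mm, deg)"""
    hsv=cv2.cvtColor(p,cv2.COLOR_RGB2HSV)
    m=((hsv[...,2]>140)&(hsv[...,1]<50)).astype(np.uint8)
    cs,_=cv2.findContours(m,cv2.RETR_EXTERNAL,cv2.CHAIN_APPROX_NONE)
    out=[]
    for c in cs:
        A=cv2.contourArea(c)
        if 150<A<900:
            M=cv2.moments(c); uv=[M['m10']/M['m00'],M['m01']/M['m00']]
            w=onplane('top',c.reshape(-1,2),z)[:,:2]; r=rect(w)
            C=onplane('top',uv,z)[0,:2]
            if box[0]<C[0]<box[1] and box[2]<C[1]<box[3]: out.append((C,r[1],r[2],r[3],A,np.round(uv)))
    return out
E
python3 - <<'E'
from h import *
p,d=snap('top')
big=lambda x0,x1,y0,y1,s,f: save(cv2.resize(p[y0:y1,x0:x1],None,fx=s,fy=s,interpolation=cv2.INTER_CUBIC),f)
big(120,320,190,340,4,'t_tray.png'); big(300,570,190,345,3,'t_crate.png')
for t in tubes(p): print(t[0].round(4),[round(float(x),1) for x in t[1:5]],t[5])
W=cloud('top',d); hsv=cv2.cvtColor(p,cv2.COLOR_RGB2HSV)
for v,u in((250,360),(233,216),(200,359),(250,512),(280,505),(215,250),(400,200),(265,165)): print((u,v),W[v,u].round(3),hsv[v,u])
p2,d2=snap('scene')
save(cv2.resize(p2[180:280,110:230],None,fx=6,fy=6,interpolation=cv2.INTER_CUBIC)[:600],'s_car.png')
E
```

```text
[0.4551 0.2364] [92.8, 25.3, 6.3, 255.5] [274. 291.]
[0.4666 0.3259] [90.5, 22.6, -0.3, 252.5] [242. 287.]
[0.4792 0.4208] [94.1, 24.7, -22.0, 259.5] [208. 283.]
[0.5991 0.2207] [93.1, 25.4, 5.8, 253.0] [279. 240.]
[0.6117 0.319 ] [93.2, 25.2, -15.5, 254.0] [244. 236.]
[0.6211 0.4019] [92.3, 25.1, -3.7, 252.5] [215. 233.]
(360, 250) [ 0.569 -0.012  0.011] [ 19 106 147]
(216, 233) [0.621 0.4   0.032] [120   8 151]
(359, 200) [ 0.715 -0.012 -0.001] [ 23  44 123]
(512, 250) [ 0.563 -0.438  0.052] [ 30 215 146]
(505, 280) [ 0.48  -0.391  0.13 ] [150   8  34]
(250, 215) [ 0.675  0.306 -0.001] [165  14  72]
(200, 400) [ 0.145  0.452 -0.   ] [15 15 66]
(165, 265) [0.532 0.541 0.045] [ 30   7 110]
```

View pics/t_tray.png

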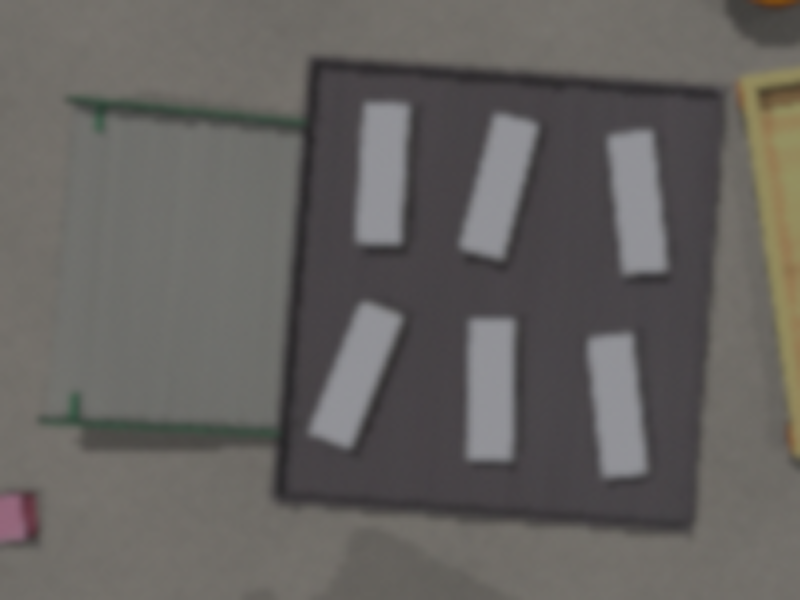

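View pics/t_crate.png

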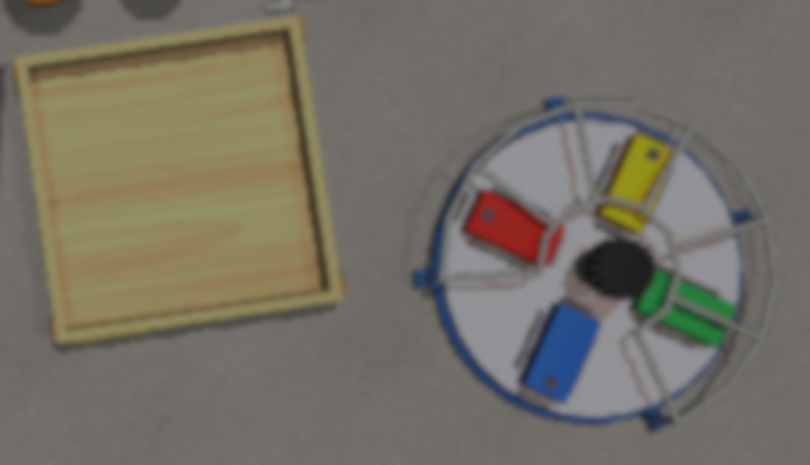

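View pics/s_car.png

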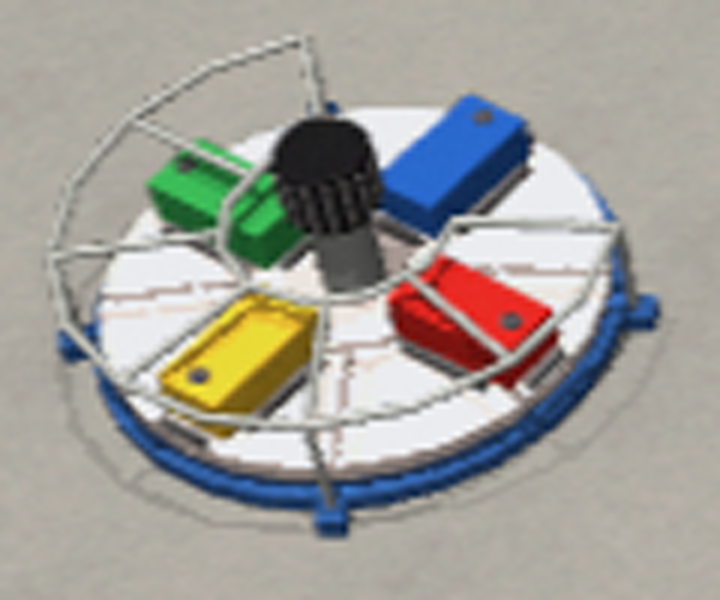

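Six tubes are confirmed in the tray: they are pale aluminium, and the two pink pieces lie outside it. The guard's gap opens toward the lower left, with its end posts at about (441,282) and (518,329).

```bash
cat >> h.py <<'E'
def yaw(s=None):
    s=s or env.sense(); R=cv2.Rodrigues(np.array(s['ee_rot'],float))[0]; return R
def carousel(p):
    hsv=cv2.cvtColor(p,cv2.COLOR_RGB2HSV); o={}
    reg=np.zeros(p.shape[:2],bool); reg[205:350,425:570]=1
    for n,lo,hi in(('yellow',22,36),('green',50,75),('blue',100,115),('red',0,6)):
        m=(reg&(hsv[...,0]>=lo)&(hsv[...,0]<=hi)&(hsv[...,1]>120)&(hsv[...,2]>(90 if n!='red' else 80))).astype(np.uint8)
        if n=='blue': m&=(hsv[...,1]>150).astype(np.uint8)
        k,l,st,ce=cv2.connectedComponentsWithStats(m)
        if k<2: continue
        cs=cv2.findContours(m,cv2.RETR_EXTERNAL,cv2.CHAIN_APPROX_NONE)[0]; c=max(cs,key=cv2.contourArea)
        w=onplane('top',c.reshape(-1,2),0.056)[:,:2]; o[n]=(rect(w),cv2.contourArea(c))
    return o
E
python3 - <<'E'
from h import *
p,d=snap('top'); hsv=cv2.cvtColor(p,cv2.COLOR_RGB2HSV)
# crate
m=((hsv[...,0]>12)&(hsv[...,0]<32)&(hsv[...,1]>70)&(hsv[...,2]>70)).astype(np.uint8); m[:185]=0;m[320:]=0;m[:,:302]=0;m[:,420:]=0
cs=cv2.findContours(m,cv2.RETR_EXTERNAL,cv2.CHAIN_APPROX_NONE)[0]; c=max(cs,key=cv2.contourArea)
print('crate',rect(onplane('top',c.reshape(-1,2),0.058)[:,:2]), cv2.boundingRect(c))
# tray
m=((hsv[...,2]<85)).astype(np.uint8); m[:200]=0;m[325:]=0;m[:,:186]=0;m[:,304:]=0
m=cv2.morphologyEx(m,cv2.MORPH_CLOSE,np.ones((15,15)))
m=cv2.morphologyEx(m,cv2.MORPH_OPEN,np.ones((9,9)))
c=max(cv2.findContours(m,cv2.RETR_EXTERNAL,cv2.CHAIN_APPROX_NONE)[0],key=cv2.contourArea)
print('tray',rect(onplane('top',c.reshape(-1,2),0.024)[:,:2]))
for n,v in carousel(p).items(): print(n,v)
# knob top (dark)
m=((hsv[...,2]<60)).astype(np.uint8); m[:262]=0;m[298:]=0;m[:,:480]=0;m[:,525:]=0
c=max(cv2.findContours(m,cv2.RETR_EXTERNAL,cv2.CHAIN_APPROX_NONE)[0],key=cv2.contourArea)
w=onplane('top',c.reshape(-1,2),0.128)[:,:2]; print('knob',rect(w),cv2.boundingRect(c))
# white plate
m=((hsv[...,2]>120)&(hsv[...,1]<45)).astype(np.uint8); m[:210]=0;m[345:]=0;m[:,:430]=0;m[:,565:]=0
pts=np.argwhere(m)[:,::-1]; h=cv2.convexHull(pts.astype(np.int32)).reshape(-1,2)
print('plate',[np.round(x,3) for x in cv2.minEnclosingCircle(np.float32(onplane('top',h,0.026)[:,:2]))])
# blue base
m=((hsv[...,0]>=100)&(hsv[...,0]<=118)&(hsv[...,1]>120)).astype(np.uint8); m[:210]=0;m[345:]=0;m[:,:430]=0;m[:,565:]=0
k,l,st,ce=cv2.connectedComponentsWithStats(m)
w=onplane('top',np.argwhere(m)[:,::-1],0.006)[:,:2]
np.save('blue.npy',w)
# knob in scene for cross-check
p2,d2=snap('scene'); h2=cv2.cvtColor(p2,cv2.COLOR_RGB2HSV)
m=((h2[...,2]<50)).astype(np.uint8); m[:195]=0;m[225:]=0;m[:,:150]=0;m[:,180:]=0
c=max(cv2.findContours(m,cv2.RETR_EXTERNAL,cv2.CHAIN_APPROX_NONE)[0],key=cv2.contourArea);print('scene knob bb',cv2.boundingRect(c))
x,y,ww,hh=cv2.boundingRect(c)
print('centre of bb on z=.107',onplane('scene',[x+ww/2-.5,y+hh/2-.5],0.107))
print('posts',onplane('top',[[440.7,282.3],[518,329.5],[484.5,224.5],[547,261.5]],0.01).round(3))
print(yaw().round(3))
print('can,cup',onplane('top',[352,165],.13),onplane('top',[314,173],.09))
E
```

```text
crate (array([ 0.56798511, -0.00538695]), 276.9118957519531, 272.323974609375, -82.12176942825317) (304, 196, 111, 109)
tray (array([0.53491864, 0.32191956]), 320.7597351074219, 304.2672119140625, -4.848854064941406)
yellow ((array([ 0.57312402, -0.43969159]), 63.09174346923828, 38.01267623901367, -25.409347534179688), 246.0)
green ((array([ 0.42650925, -0.48645667]), 55.48765182495117, 17.04424285888672, 64.85924530029297), 92.0)
blue ((array([ 0.40356607, -0.36113861]), 79.72074127197266, 41.002288818359375, -25.95794677734375), 378.5)
red ((array([ 0.52189178, -0.31437967]), 72.6240463256836, 43.00356674194336, 62.724021911621094), 336.5)
knob (array([ 0.48354236, -0.39163385]), 63.53805160522461, 52.207977294921875, 61.89459991455078) (492, 269, 26, 21)
plate [array([ 0.482, -0.402]), np.float64(0.142)]
scene knob bb (155, 200, 19, 19)
centre of bb on z=.107 [[ 0.47842896 -0.39880984  0.107     ]]
posts [[ 0.473 -0.243  0.01 ]
 [ 0.335 -0.464  0.01 ]
 [ 0.639 -0.374  0.01 ]
 [ 0.53  -0.553  0.01 ]]
[[-0.9    0.437 -0.   ]
 [ 0.437  0.9   -0.   ]
 [ 0.    -0.    -1.   ]]
can,cup [[0.79530118 0.01585559 0.13      ]] [[0.78111805 0.11879743 0.09      ]]
```

Measured so far:

| Item | Position (m) | Angle |
|---|---|---|
| Carousel axis | (0.482, −0.402) | – |
| Gap middle, from the axis | – | about 148.4° |
| Yellow marker, from the axis | – | about −26° |
| Crate centre | (0.568, −0.006) | yaw 7.9° |

The plate radius came out at 142 mm, which matches the description. Next is a helper that works out move rows.

```bash
cat >> h.py <<'E'
CR=np.array([0.568,-0.0065]); CA=np.radians(7.9)
def slot(a,b): return CR+np.array([a*np.cos(CA)-b*np.sin(CA),a*np.sin(CA)+b*np.cos(CA)])
def head(s=None):
    R=yaw(s); return np.degrees(np.arctan2(R[1,0],R[0,0]))
def plan(wps,vmax=0.045,tmax=5.5):
    """wps: (x,y,z,H,open,[nmin]) -> printed suggestion of shifts in tool units; H heading deg"""
    s=env.sense(); P=np.array(s['tool_pos'],float); H=head(s); rows=[]
    for w in wps:
        T=np.array(w[:3],float); nm=w[5] if len(w)>5 else 1
        dH=w[3]-H
        while dH>200: dH-=360
        while dH<-200: dH+=360
        D=T-P; n=max(nm,int(np.ceil(np.linalg.norm(D)/vmax)),int(np.ceil(abs(dH)/tmax)))
        for i in range(n):
            st=D/n; h=np.radians(H)
            tx=np.array([np.cos(h),np.sin(h)]); ty=np.array([np.sin(h),-np.cos(h)])
            rows.append([st[:2]@tx/.05,st[:2]@ty/.05,-st[2]/.05,-dH/n/6,w[4]]); H+=dH/n
        P=T
    out='; '.join(' '.join('%g'%round(v,2) for v in r) for r in rows)
    print(len(rows),'rows:',out)
def st():
    s=env.sense(); print('t',round(s['time_s'],2),'tcp',np.round(s['tool_pos'],4),'H',round(head(s),1),'open',round(s['opening'],4),'F',np.round(s['ft_force'],1),'q6',round(float(s['qpos'][5]),2))
E
python3 - <<'E'
from h import *
st(); plan([(0.4792,0.4208,0.10,158,0.65)])
E
```

```text
t 0.3 tcp [0.2401 0.4947 0.2311] H 154.1 open 0.0856 F [-0.2 -0.1 -0.1] q6 -0.07
7 rows: -0.71 0.11 0.37 -0.09 0.65; -0.71 0.1 0.37 -0.09 0.65; -0.71 0.09 0.37 -0.09 0.65; -0.71 0.09 0.37 -0.09 0.65; -0.71 0.08 0.37 -0.09 0.65; -0.71 0.07 0.37 -0.09 0.65; -0.71 0.07 0.37 -0.09 0.65
```

>>> jog_arm(motion="-0.71 0.1 0.37 -0.1 0.65; -0.71 0.1 0.37 -0.1 0.65; -0.71 0.1 0.37 -0.1 0.65; -0.71 0.1 0.37 -0.1 0.65; -0.71 0.1 0.37 -0.1 0.65; -0.71 0.1 0.37 -0.1 0.65; -0.71 0.1 0.37 -0.1 0.65; 0 0 0 0 0.65", squeeze=40)

```text
time_s: 1.3
tool_pos: [0.4884, 0.4236, 0.097]
ee_rot: [-0.585, -3.086, -0.001]
ft_force: [0.2, 0.5, 1.3]
opening: 0.0554
```

```bash
python3 - <<'E'
from h import *
p,d=snap('top'); save(p,'top1.png')
for t in tubes(p): print(t[0].round(4),[round(float(x),1) for x in t[1:5]],t[5])
st(); plan([(0.4792,0.4208,0.05,158,0.65),(0.4792,0.4208,0.01,158,0.65)])
E
```

```text
[0.4565 0.2362] [94.2, 26.6, 5.9, 264.0] [274. 290.]
[0.4672 0.3261] [90.4, 22.6, -0.3, 255.0] [242. 287.]
[0.5994 0.2201] [95.0, 27.3, 5.8, 281.0] [279. 240.]
[0.612  0.3187] [93.8, 26.6, -15.1, 269.5] [244. 236.]
[0.6214 0.4016] [94.6, 27.2, -3.5, 278.0] [215. 233.]
t 1.35 tcp [0.4876 0.4244 0.098 ] H 158.6 open 0.0552 F [ 0.8 -0.9  0.2] q6 -0.54
3 rows: 0.06 -0.06 0.48 0.05 0.65; 0.06 -0.06 0.48 0.05 0.65; 0 0 0.8 -0 0.65
```

>>> jog_arm(motion="0.07 -0.06 0.48 0 0.65; 0.07 -0.06 0.48 0 0.65; 0 0 0.5 0 0.65; 0 0 0.3 0 0.65; 0 0 0 0 0.65")

```text
time_s: 1.98
tool_pos: [0.4765, 0.4247, 0.0116]
ee_rot: [0.578, 3.085, 0.009]
ft_force: [0.6, 0.2, 0.2]
opening: 0.0553
```

```bash
python3 - <<'E'
from h import *
p,d=snap('scene'); save(cv2.resize(p[190:320,320:480],None,fx=5,fy=4.5),'s1.png')
st()
E
```

```text
t 2.02 tcp [0.4769 0.425  0.0124] H 158.8 open 0.0556 F [-0.1  0.2 -0.4] q6 -0.53
```

View pics/s1.png

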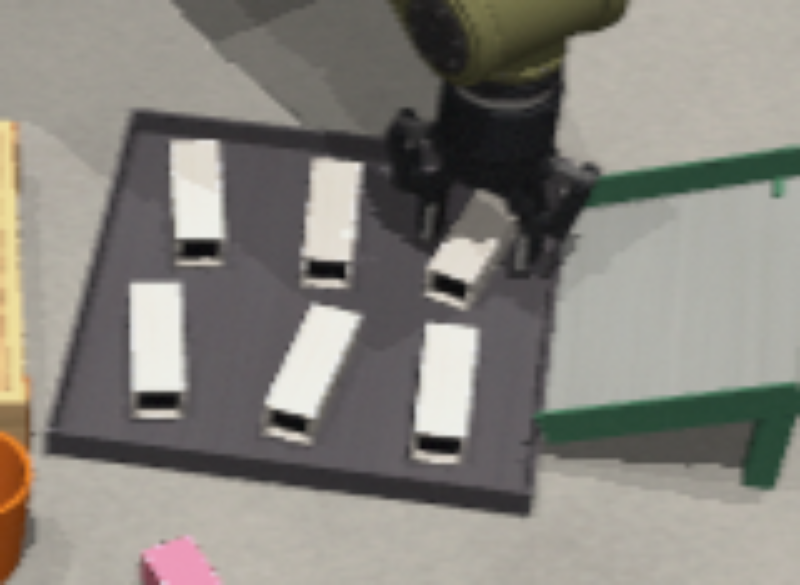

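The fingers straddle the first tube, at about (470,240) in the crop. Now I'll close on it and lift.

>>> jog_arm(motion="0 0 0 0 0.2; 0 0 0 0 0.2; 0 0 0 0 0.2; 0 0 0 0 0.2; 0 0 -0.5 0 0.2; 0 0 -0.8 0 0.2; 0 0 -0.8 0 0.2", squeeze=60)

```text
time_s: 2.9
tool_pos: [0.4756, 0.4237, 0.119]
ee_rot: [0.579, 3.087, 0.006]
ft_force: [0.7, 0.0, -1.2]
opening: 0.0308
```

```bash
python3 - <<'E'
from h import *
st(); x,y=slot(0.058,0.084); print(x,y); plan([(x,y,0.135,187.9,0.2),(x,y,0.05,187.9,0.2)])
E
```

```text
t 2.9 tcp [0.4756 0.4237 0.119 ] H 158.8 open 0.0308 F [ 0.7  0.  -1.2] q6 -0.53
0.6139042070007016 0.08467457858217245
11 rows: -0.56 -0.59 -0.04 -0.54 0.2; -0.53 -0.62 -0.04 -0.54 0.2; -0.49 -0.65 -0.04 -0.54 0.2; -0.45 -0.68 -0.04 -0.54 0.2; -0.41 -0.7 -0.04 -0.54 0.2; -0.37 -0.72 -0.04 -0.54 0.2; -0.33 -0.74 -0.04 -0.54 0.2; -0.29 -0.76 -0.04 -0.54 0.2; -0.25 -0.78 -0.04 -0.54 0.2; 0 0 0.85 -0 0.2; 0 0 0.85 -0 0.2
```

>>> jog_arm(motion="-0.56 -0.6 -0.04 -0.54 0.2; -0.53 -0.62 -0.04 -0.54 0.2; -0.5 -0.65 -0.04 -0.54 0.2; -0.45 -0.68 -0.04 -0.54 0.2; -0.41 -0.7 -0.04 -0.54 0.2; -0.37 -0.72 -0.04 -0.54 0.2; -0.33 -0.74 -0.04 -0.54 0.2; -0.29 -0.76 -0.04 -0.54 0.2; -0.25 -0.78 -0.04 -0.54 0.2; 0 0 0 0 0.2")

```text
time_s: 4.15
tool_pos: [0.6215, 0.0749, 0.1399]
ee_rot: [-0.244, 3.125, 0.01]
ft_force: [-0.2, 1.3, -1.8]
opening: 0.0305
```

```bash
python3 - <<'E'
from h import *
p,d=snap('scene'); save(cv2.resize(p[130:330,220:440],None,fx=3.5,fy=3),'s2.png')
st(); x,y=slot(0.058,0.084); print(x,y); plan([(x,y,0.095,187.9,0.2),(x,y,0.0165,187.9,0.2,3)])
E
```

```text
t 4.2 tcp [0.621  0.0762 0.1398] H -171.0 open 0.0307 F [ 0.   0.2 -1.4] q6 -1.67
0.6139042070007016 0.08467457858217245
5 rows: 0.06 0.09 0.45 0.09 0.2; 0.06 0.09 0.45 0.09 0.2; 0 0 0.52 -0 0.2; 0 0 0.52 -0 0.2; 0 0 0.52 -0 0.2
```

View pics/s2.png

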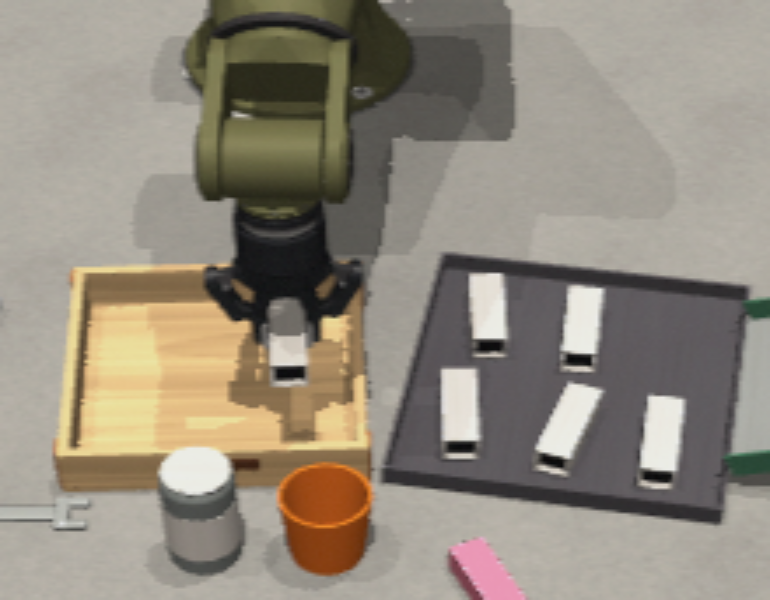

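>>> jog_arm(motion="0.06 0.1 0.45 0.1 0.2; 0.06 0.1 0.45 0.1 0.2; 0 0 0.5 0 0.2; 0 0 0.5 0 0.2; 0 0 0 0 0.2")

```text
time_s: 4.82
tool_pos: [0.6121, 0.0913, 0.0424]
ee_rot: [-0.214, 3.128, 0.012]
ft_force: [0.2, 0.0, -0.7]
opening: 0.0311
```

```bash
python3 - <<'E'
from h import *
st(); x,y=slot(0.058,0.084); print(x,y); plan([(x,y,0.017,187.9,0.2)])
E
```

```text
t 4.83 tcp [0.6121 0.0913 0.0424] H -172.2 open 0.0311 F [ 0.2  0.  -0.7] q6 -1.63
0.6139042070007016 0.08467457858217245
1 rows: -0.02 -0.14 0.51 -0.01 0.2
```

>>> jog_arm(motion="0 -0.1 0.25 0 0.2; 0 0 0.25 0 0.2; 0 0 0 0 0.2")

```text
time_s: 5.2
tool_pos: [0.614, 0.0871, 0.0183]
ee_rot: [-0.214, 3.125, 0.012]
ft_force: [0.1, 0.3, -1.1]
opening: 0.0308
```

>>> jog_arm(motion="0 -0.05 0.03 0 0.2; 0 0 0 0 0.2; 0 0 0 0 0.5; 0 0 0 0 0.5; 0 0 0 0 0.5; 0 0 -0.5 0 0.5; 0 0 -0.9 0 0.5; 0 0 -0.7 0 0.5")

```text
time_s: 6.2
tool_pos: [0.6125, 0.0837, 0.1229]
ee_rot: [-0.214, 3.129, 0.013]
ft_force: [0.2, 0.2, -0.3]
opening: 0.0427
```

```bash
python3 - <<'E'
from h import *
p,d=snap('top'); save(cv2.resize(p[190:320,180:430],None,fx=3,fy=3),'t2.png')
for t in tubes(p,box=(.3,.75,-.15,.75)): print(t[0].round(4),[round(float(x),1) for x in t[1:5]],t[5])
st(); plan([(.621,.4016,0.12,176.5,0.65),(.621,.4016,0.06,176.5,0.65)])
E
```

```text
[0.4558 0.2357] [94.9, 27.8, 6.3, 290.5] [274. 291.]
[0.4689 0.3248] [93.3, 25.5, -0.3, 292.5] [242. 286.]
[0.5995 0.2201] [95.3, 27.9, 5.8, 289.5] [279. 240.]
[0.612 0.319] [95.2, 27.3, -15.2, 282.0] [244. 236.]
[0.6218 0.4016] [95.0, 27.6, -3.7, 287.0] [215. 233.]
t 6.25 tcp [0.6141 0.0838 0.1277] H -172.2 open 0.0426 F [0.4 0.8 4.9] q6 -1.64
10 rows: -0.13 0.78 0.02 0.24 0.65; -0.11 0.79 0.02 0.24 0.65; -0.09 0.79 0.02 0.24 0.65; -0.07 0.79 0.02 0.24 0.65; -0.05 0.79 0.02 0.24 0.65; -0.03 0.79 0.02 0.24 0.65; -0.01 0.79 0.02 0.24 0.65; 0.01 0.79 0.02 0.24 0.65; 0 0 0.6 0 0.65; 0 0 0.6 0 0.65
```

View pics/t2.png

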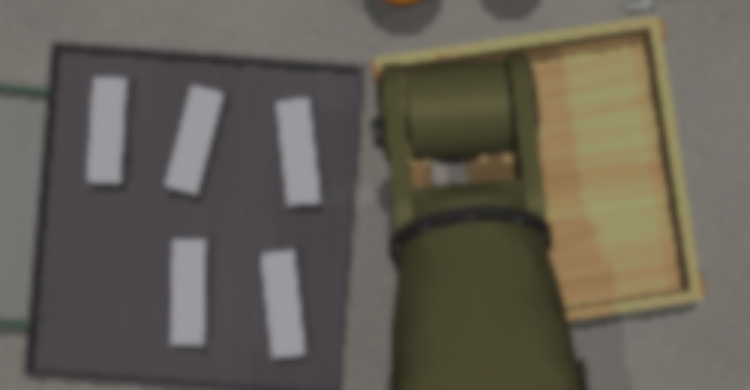

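>>> jog_arm(motion="-0.13 0.78 0 0.24 0.65; -0.11 0.78 0 0.24 0.65; -0.1 0.78 0 0.24 0.65; -0.08 0.78 0 0.24 0.65; -0.05 0.78 0 0.24 0.65; -0.03 0.78 0 0.24 0.65; 0 0.78 0 0.24 0.65; 0 0.5 0.2 0.2 0.65; 0 0 0 0 0.65")

```text
time_s: 7.38
tool_pos: [0.6249, 0.3921, 0.1201]
ee_rot: [0.107, 3.126, 0.014]
ft_force: [-0.5, -0.9, -0.4]
opening: 0.0553
```

```bash
python3 - <<'E'
from h import *
p,d=snap('top')
for t in tubes(p,box=(.3,.75,-.15,.75)): print(t[0].round(4),[round(float(x),1) for x in t[1:5]],t[5])
st(); plan([(.621,.4016,0.06,176.4,0.65),(.621,.4016,0.0115,176.4,0.65,2)])
E
```

```text
[0.4638 0.2359] [90.2, 25.3, 5.9, 199.0] [274. 288.]
[0.6004 0.2203] [95.0, 26.9, 6.1, 270.0] [279. 240.]
[0.6254 0.3146] [81.7, 26.6, -16.2, 175.5] [246. 231.]
[0.618  0.0816] [99.2, 32.7, 7.4, 337.5] [328. 233.]
t 7.42 tcp [0.6253 0.3912 0.1209] H 176.0 open 0.0556 F [ 0.3 -0.1  0.9] q6 -0.99
4 rows: 0.05 0.1 0.61 -0.03 0.65; 0.05 0.1 0.61 -0.03 0.65; 0 0 0.48 -0 0.65; 0 0 0.48 -0 0.65
```

>>> jog_arm(motion="0.05 0.12 0.6 0 0.65; 0.05 0.1 0.6 0 0.65; 0 0 0.45 0 0.65; 0 0 0.4 0 0.65; 0 0 0 0 0.65")

```text
time_s: 8.05
tool_pos: [0.6252, 0.3994, 0.0179]
ee_rot: [0.112, 3.122, 0.017]
ft_force: [0.0, -0.4, 0.5]
opening: 0.0555
```

>>> jog_arm(motion="0.05 0.03 0.12 0 0.65; 0 0 0 0 0.2; 0 0 0 0 0.2; 0 0 0 0 0.2; 0 0 0 0 0.2; 0 0 -0.5 0 0.2; 0 0 -0.9 0 0.2; 0 0 -0.8 0 0.2")

```text
time_s: 9.05
tool_pos: [0.6207, 0.3997, 0.1278]
ee_rot: [0.113, 3.122, 0.017]
ft_force: [-0.3, 0.6, -0.8]
opening: 0.0308
```

```bash
python3 - <<'E'
from h import *
st(); print(yaw()[:,2].round(4)); x,y=slot(-0.058,0.084); print(x,y); plan([(x,y,0.13,187.9,0.2)])
E
```

```text
t 9.05 tcp [0.6207 0.3997 0.1278] H 175.9 open 0.0308 F [-0.3  0.6 -0.8] q6 -0.98
[ 0.0178  0.01   -0.9998]
0.4990051092650577 0.06873101124186343
8 rows: 0.24 -0.85 -0.01 -0.25 0.2; 0.27 -0.84 -0.01 -0.25 0.2; 0.29 -0.83 -0.01 -0.25 0.2; 0.31 -0.83 -0.01 -0.25 0.2; 0.33 -0.82 -0.01 -0.25 0.2; 0.35 -0.81 -0.01 -0.25 0.2; 0.37 -0.8 -0.01 -0.25 0.2; 0.39 -0.79 -0.01 -0.25 0.2
```

>>> jog_arm(motion="0.2 -0.55 0 -0.2 0.2; 0.2 -0.55 0 -0.2 0.2; 0.2 -0.55 0 -0.2 0.2; 0.2 -0.55 0 -0.2 0.2; 0.22 -0.55 0 -0.2 0.2; 0.22 -0.55 0 -0.15 0.2; 0.22 -0.55 0 -0.15 0.2; 0.22 -0.55 0 -0.15 0.2; 0.22 -0.55 0 -0.15 0.2; 0.24 -0.5 0 -0.15 0.2; 0.24 -0.5 0 -0.15 0.2; 0.2 -0.3 0 -0.1 0.2; 0 0 0 0 0.2")

```text
time_s: 10.68
tool_pos: [0.5031, 0.0749, 0.1491]
ee_rot: [-0.223, 3.08, 0.027]
ft_force: [-0.4, 0.2, -1.0]
opening: 0.0311
```

```bash
python3 - <<'E'
from h import *
st(); print(yaw()[:,2].round(4)); x,y=slot(-0.058,0.084); print(x,y); plan([(x,y,0.07,187.9,0.2),(x,y,0.0165,187.9,0.2)])
E
```

```text
t 10.68 tcp [0.5031 0.0749 0.1491] H -171.7 open 0.0311 F [-0.4  0.2 -1. ] q6 -1.66
[ 0.0524  0.0212 -0.9984]
0.4990051092650577 0.06873101124186343
4 rows: 0.05 -0.06 0.79 0.03 0.2; 0.05 -0.06 0.79 0.03 0.2; 0 0 0.54 -0 0.2; 0 0 0.54 -0 0.2
```

>>> jog_arm(motion="0.05 -0.06 0.6 0 0.2; 0.05 -0.06 0.6 0 0.2; 0 0 0.5 0 0.2; 0 0 0.5 0 0.2; 0 0 0.2 0 0.2; 0 0 0 0 0.2")

```text
time_s: 11.42
tool_pos: [0.5106, 0.0743, 0.0327]
ee_rot: [-0.223, 3.068, 0.028]
ft_force: [0.1, -0.4, -1.8]
opening: 0.031
```

```bash
python3 - <<'E'
from h import *
st(); print(yaw()[:,2].round(4)); x,y=slot(-0.058,0.084); print(x,y); plan([(x,y,0.0175,187.9,0.2)])
p,d=snap('scene'); save(cv2.resize(p[130:330,220:440],None,fx=3.5,fy=3),'s3.png')
E
```

```text
t 11.43 tcp [0.5106 0.0743 0.0327] H -171.7 open 0.031 F [ 0.1 -0.4 -1.8] q6 -1.67
[ 0.0639  0.0227 -0.9977]
0.4990051092650577 0.06873101124186343
1 rows: 0.25 -0.08 0.3 0.07 0.2
```

View pics/s3.png

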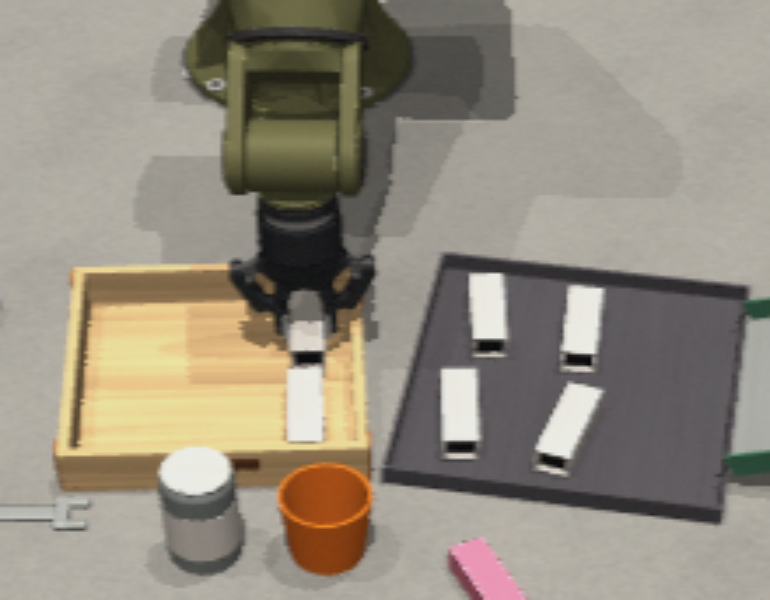

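>>> jog_arm(motion="0.12 -0.04 0.02 0.05 0.2; 0.1 -0.04 0.02 0 0.2; 0 0 0.15 0 0.2; 0 0 0 0 0.2")

```text
time_s: 11.98
tool_pos: [0.5013, 0.0686, 0.0244]
ee_rot: [-0.214, 3.064, 0.028]
ft_force: [0.4, -0.7, -1.5]
opening: 0.0311
```

```bash
python3 - <<'E'
from h import *
st(); print(yaw()[:,2].round(4)); x,y=slot(-0.058,0.084); print(x,y); plan([(x,y,0.0175,187.9,0.2)])
E
```

```text
t 11.97 tcp [0.5013 0.0686 0.0244] H -172.0 open 0.0311 F [ 0.4 -0.7 -1.5] q6 -1.68
[ 0.068   0.023  -0.9974]
0.4990051092650577 0.06873101124186343
1 rows: 0.05 0.01 0.14 0.01 0.2
```

>>> jog_arm(motion="0.04 0 0.1 0 0.2; 0 0 0 0 0.2; 0 0 0 0 0.5; 0 0 0 0 0.5; 0 0 0 0 0.5; 0 0 -0.5 0 0.5; 0 0 -0.9 0 0.5; 0 0 -0.7 0 0.5; 0 0 0 0 0.65")

```text
time_s: 13.1
tool_pos: [0.4926, 0.0661, 0.1265]
ee_rot: [-0.214, 3.064, 0.028]
ft_force: [-0.2, -0.5, 0.1]
opening: 0.0553
```

```bash
python3 - <<'E'
from h import *
st(); print(yaw()[:,2].round(4)); 
p,d=snap('top')
for t in tubes(p,box=(.3,.75,-.15,.75)): print(t[0].round(4),[round(float(x),1) for x in t[1:5]],t[5])
plan([(.6120,.319,0.115,164.8,0.65)])
E
```

```text
t 13.1 tcp [0.4926 0.0661 0.1265] H -172.0 open 0.0553 F [-0.2 -0.5  0.1] q6 -1.67
[ 0.0689  0.023  -0.9974]
[0.4555 0.2358] [94.6, 26.9, 6.2, 281.0] [274. 291.]
[0.4684 0.325 ] [93.3, 25.5, -0.3, 281.5] [242. 287.]
[0.5992 0.2202] [94.7, 27.3, 5.8, 279.0] [279. 240.]
[0.6117 0.319 ] [94.5, 26.9, -14.9, 273.5] [244. 236.]
[0.618  0.0814] [99.2, 32.7, 7.4, 332.5] [328. 233.]
7 rows: -0.44 0.67 0.03 0.55 0.65; -0.4 0.69 0.03 0.55 0.65; -0.36 0.71 0.03 0.55 0.65; -0.32 0.73 0.03 0.55 0.65; -0.27 0.75 0.03 0.55 0.65; -0.23 0.77 0.03 0.55 0.65; -0.19 0.78 0.03 0.55 0.65
```

```bash
cat >> h.py <<'E'
def plan(wps,vmax=0.045,tmax=5.5):
    s=env.sense(); P=np.array(s['tool_pos'],float); H=head(s); R=yaw(s); rows=[]
    print('t',round(s['time_s'],1),'tcp',P.round(4),'H',round(H%360,1),'zax',R[:,2].round(3),'open',round(s['opening'],4),'q6',round(float(s['qpos'][5]),2))
    for w in wps:
        T=np.array(w[:3],float); nm=w[5] if len(w)>5 else 1
        dH=w[3]-H
        while dH>200: dH-=360
        while dH<-200: dH+=360
        D=T-P; n=max(nm,int(np.ceil(np.linalg.norm(D)/vmax)),int(np.ceil(abs(dH)/tmax)))
        for i in range(n):
            rows.append(list(R.T@(D/n)/.05)+[-dH/n/6,w[4]])
            R=R@cv2.Rodrigues(np.array([0,0,-np.radians(dH/n)]))[0]; H+=dH/n
        P=T
    print(len(rows),'rows:','; '.join(' '.join('%g'%round(v,2) for v in r) for r in rows))
E
python3 - <<'E'
from h import *
plan([(.6117,.319,0.115,164.8,0.65)])
E
```

```text
t 13.2 tcp [0.492  0.066  0.1251] H 188.0 zax [ 0.067  0.023 -0.998] open 0.0556 q6 -1.67
7 rows: -0.44 0.67 0.07 0.55 0.65; -0.4 0.69 0.07 0.55 0.65; -0.36 0.71 0.07 0.55 0.65; -0.31 0.73 0.07 0.55 0.65; -0.27 0.75 0.07 0.55 0.65; -0.23 0.76 0.07 0.55 0.65; -0.18 0.78 0.07 0.55 0.65
```

>>> jog_arm(motion="-0.44 0.67 0.07 0.55 0.65; -0.4 0.7 0.07 0.55 0.65; -0.36 0.7 0.07 0.55 0.65; -0.31 0.73 0.07 0.55 0.65; -0.27 0.75 0.07 0.55 0.65; -0.23 0.76 0.07 0.55 0.65; -0.2 0.7 0.07 0.5 0.65; 0 0 0 0 0.65")

```text
time_s: 14.15
tool_pos: [0.6133, 0.3208, 0.0995]
ee_rot: [0.421, 3.063, 0.038]
ft_force: [0.9, 0.4, -0.4]
opening: 0.0556
```

```bash
python3 - <<'E'
from h import *
plan([(.6117,.319,0.06,164.8,0.65),(.6117,.319,0.012,164.8,0.65,2)])
E
```

```text
t 14.2 tcp [0.6133 0.3208 0.0995] H 164.3 zax [ 0.052  0.018 -0.998] open 0.0556 q6 -0.86
3 rows: 0.06 -0.07 0.79 -0.08 0.65; 0.02 -0.01 0.48 -0 0.65; 0.02 -0.01 0.48 -0 0.65
```

>>> jog_arm(motion="0.06 -0.06 0.6 -0.08 0.65; 0.02 0 0.5 0 0.65; 0.02 0 0.4 0 0.65; 0.02 0 0.2 0 0.65; 0 0 0 0 0.65")

```text
time_s: 14.78
tool_pos: [0.609, 0.3183, 0.0073]
ee_rot: [0.407, 3.07, 0.033]
ft_force: [-0.5, 0.2, 0.0]
opening: 0.0557
```

```bash
python3 - <<'E'
from h import *
plan([(.6117,.319,0.012,164.8,0.65)])
E
```

```text
t 14.8 tcp [0.609  0.3183 0.0073] H 164.9 zax [ 0.047  0.015 -0.999] open 0.0557 q6 -0.87
1 rows: -0.05 0.03 -0.09 0.01 0.65
```

>>> jog_arm(motion="-0.05 0.02 -0.1 0 0.65; 0 0 0 0 0.2; 0 0 0 0 0.2; 0 0 0 0 0.2; 0 0 0 0 0.2; 0 0 -0.5 0 0.2; 0 0 -0.9 0 0.2; 0 0 -0.9 0 0.2; 0 0 0 0 0.2")

```text
time_s: 15.9
tool_pos: [0.6062, 0.3167, 0.1324]
ee_rot: [0.406, 3.069, 0.033]
ft_force: [-0.0, -0.5, -2.4]
opening: 0.031
```

```bash
python3 - <<'E'
from h import *
x,y=slot(0.058,0.028); plan([(x,y,0.13,187.9,0.2)]);print(x,y)
E
```

```text
t 15.9 tcp [0.6062 0.3167 0.1324] H 164.9 zax [ 0.048  0.015 -0.999] open 0.031 q6 -0.88
7 rows: -0.26 -0.78 -0 -0.55 0.2; -0.21 -0.8 -0 -0.55 0.2; -0.16 -0.81 -0 -0.55 0.2; -0.12 -0.81 -0 -0.55 0.2; -0.07 -0.82 -0 -0.55 0.2; -0.02 -0.82 -0 -0.55 0.2; 0.02 -0.82 -0 -0.55 0.2
0.6216011015787818 0.029206048640827154
```

>>> jog_arm(motion="-0.26 -0.78 0 -0.55 0.2; -0.21 -0.8 0 -0.55 0.2; -0.16 -0.81 0 -0.55 0.2; -0.12 -0.81 0 -0.55 0.2; -0.07 -0.82 0 -0.55 0.2; -0.02 -0.82 0 -0.55 0.2; 0.02 -0.7 0 -0.4 0.2; 0 0 0 0 0.2")

```text
time_s: 16.9
tool_pos: [0.619, 0.0265, 0.1186]
ee_rot: [-0.214, 3.098, 0.017]
ft_force: [0.6, -0.3, -2.3]
opening: 0.031
```

```bash
python3 - <<'E'
from h import *
x,y=slot(0.058,0.028); plan([(x,y,0.07,187.9,0.2),(x,y,.018,187.9,.2,2)]);print(x,y)
E
```

```text
t 16.9 tcp [0.619  0.0265 0.1186] H 187.9 zax [ 0.035  0.014 -0.999] open 0.031 q6 -1.74
4 rows: -0.01 0.02 0.49 0 0.2; -0.01 0.02 0.49 0 0.2; 0.02 -0 0.52 -0 0.2; 0.02 -0 0.52 -0 0.2
0.6216011015787818 0.029206048640827154
```

>>> jog_arm(motion="0 0.03 0.5 0 0.2; 0 0.02 0.5 0 0.2; 0 0 0.5 0 0.2; 0 0 0.35 0 0.2; 0 0 0 0 0.2")

```text
time_s: 17.52
tool_pos: [0.6206, 0.0332, 0.0204]
ee_rot: [-0.214, 3.102, 0.019]
ft_force: [-0.3, 0.2, -0.4]
opening: 0.031
```

```bash
python3 - <<'E'
from h import *
x,y=slot(0.058,0.028); plan([(x,y,.018,187.9,.2)]);print(x,y)
E
```

```text
t 17.5 tcp [0.6206 0.0332 0.0204] H 187.9 zax [ 0.032  0.014 -0.999] open 0.031 q6 -1.73
1 rows: -0.01 -0.08 0.05 -0 0.2
0.6216011015787818 0.029206048640827154
```

>>> jog_arm(motion="0 -0.07 0.03 0 0.2; 0 0 0 0 0.2; 0 0 0 0 0.5; 0 0 0 0 0.5; 0 0 0 0 0.5; 0 0 -0.5 0 0.5; 0 0 -0.9 0 0.5; 0 0 -0.7 0 0.5; 0 0 0 0 0.65")

```text
time_s: 18.65
tool_pos: [0.6184, 0.0282, 0.1296]
ee_rot: [-0.213, 3.099, 0.018]
ft_force: [-0.0, 0.2, -0.3]
opening: 0.0557
```

```bash
python3 - <<'E'
from h import *
p,d=snap('top')
for t in tubes(p,box=(.3,.75,-.15,.75)): print(t[0].round(4),[round(float(x),1) for x in t[1:5]],t[5])
plan([(.599,.2202,0.115,185.8,0.65)])
E
```

```text
[0.4557 0.2358] [94.9, 27.8, 5.9, 292.5] [274. 291.]
[0.4688 0.3247] [93.3, 25.5, -0.3, 293.5] [242. 286.]
[0.5997 0.2202] [95.9, 27.9, 5.9, 293.0] [279. 240.]
t 18.7 tcp [0.6177 0.0282 0.1278] H 187.9 zax [ 0.032  0.014 -0.999] open 0.0556 q6 -1.73
5 rows: -0.03 0.77 0.06 0.07 0.65; -0.02 0.77 0.06 0.07 0.65; -0.02 0.77 0.06 0.07 0.65; -0.01 0.77 0.06 0.07 0.65; -0.01 0.77 0.06 0.07 0.65
```

>>> jog_arm(motion="-0.03 0.77 0.06 0.07 0.65; -0.02 0.77 0.06 0.07 0.65; -0.02 0.77 0.06 0.07 0.65; 0 0.77 0.06 0.07 0.65; 0 0.65 0.06 0.07 0.65; 0 0 0 0 0.65; 0 0 0 0 0.65")

```text
time_s: 19.58
tool_pos: [0.5949, 0.2179, 0.1046]
ee_rot: [-0.153, 3.118, 0.016]
ft_force: [-0.7, -0.4, 0.4]
opening: 0.0553
```

```bash
python3 - <<'E'
from h import *
plan([(.5992,.2202,0.06,185.8,0.65),(.5992,.2202,.012,185.8,.65,2)])
E
```

```text
t 19.6 tcp [0.5949 0.2179 0.1046] H 185.6 zax [ 0.02   0.011 -1.   ] open 0.0553 q6 -1.38
3 rows: -0.07 0.03 0.89 -0.03 0.65; 0.01 -0 0.48 -0 0.65; 0.01 -0 0.48 -0 0.65
```

>>> jog_arm(motion="-0.07 0.03 0.6 0 0.65; 0 0 0.6 0 0.65; 0 0 0.45 0 0.65; 0 0 0.15 0 0.65; 0 0 0 0 0.65")

```text
time_s: 20.2
tool_pos: [0.6012, 0.2157, 0.0118]
ee_rot: [-0.145, 3.118, 0.015]
ft_force: [0.7, 0.3, 0.5]
opening: 0.0556
```

```bash
python3 - <<'E'
from h import *
plan([(.5992,.2202,0.012,185.8,0.65)])
E
```

```text
t 20.2 tcp [0.6012 0.2157 0.0118] H 185.3 zax [ 0.019  0.01  -1.   ] open 0.0556 q6 -1.38
1 rows: 0.03 0.09 -0 -0.08 0.65
```

>>> jog_arm(motion="0.03 0.07 0 0 0.65; 0 0 0 0 0.2; 0 0 0 0 0.2; 0 0 0 0 0.2; 0 0 0 0 0.2; 0 0 -0.5 0 0.2; 0 0 -0.9 0 0.2; 0 0 -0.9 0 0.2; 0 0 0 0 0.2")

```text
time_s: 21.32
tool_pos: [0.5973, 0.2179, 0.132]
ee_rot: [-0.145, 3.117, 0.015]
ft_force: [-1.1, -0.4, -1.2]
opening: 0.0308
```

```bash
python3 - <<'E'
from h import *
x,y=slot(-0.058,0.028); plan([(x,y,0.13,187.9,0.2)]);print(x,y)
E
```

```text
t 21.3 tcp [0.5973 0.2179 0.132 ] H 185.3 zax [ 0.021  0.011 -1.   ] open 0.0308 q6 -1.38
5 rows: 0.44 -0.78 -0.01 -0.09 0.2; 0.44 -0.78 -0.01 -0.09 0.2; 0.45 -0.77 -0.01 -0.09 0.2; 0.46 -0.77 -0.01 -0.09 0.2; 0.46 -0.77 -0.01 -0.09 0.2
0.5067020038431379 0.013262481300518145
```

>>> jog_arm(motion="0.44 -0.78 0 -0.1 0.2; 0.44 -0.78 0 -0.1 0.2; 0.45 -0.77 0 -0.1 0.2; 0.45 -0.77 0 -0.1 0.2; 0.4 -0.65 0 -0.05 0.2; 0 0 0 0 0.2; 0 0 0 0 0.2")

```text
time_s: 22.2
tool_pos: [0.5047, 0.0138, 0.1214]
ee_rot: [-0.223, 3.12, 0.015]
ft_force: [-0.1, 0.3, -0.4]
opening: 0.0309
```

```bash
python3 - <<'E'
from h import *
x,y=slot(-0.058,0.028); plan([(x,y,0.07,187.9,0.2),(x,y,.0185,187.9,.2,2)]);print(x,y)
E
```

```text
t 22.2 tcp [0.5047 0.0138 0.1214] H 188.2 zax [ 0.012  0.011 -1.   ] open 0.0309 q6 -1.77
4 rows: -0.01 -0.01 0.51 0.02 0.2; -0.01 -0.01 0.51 0.02 0.2; 0.01 -0 0.51 -0 0.2; 0.01 -0 0.51 -0 0.2
0.5067020038431379 0.013262481300518145
```

>>> jog_arm(motion="0 0 0.5 0 0.2; 0 0 0.5 0 0.2; 0 0 0.5 0 0.2; 0 0 0.4 0 0.2; 0 0 0 0 0.2; 0 0 0 0 0.2")

```text
time_s: 22.95
tool_pos: [0.5073, 0.0195, 0.0225]
ee_rot: [-0.232, 3.12, 0.016]
ft_force: [-0.3, -0.4, -0.4]
opening: 0.0309
```

```bash
python3 - <<'E'
from h import *
x,y=slot(-0.058,0.028); plan([(x,y,.018,187.9,.2)]);print(x,y)
E
```

```text
t 22.9 tcp [0.5073 0.0195 0.0225] H 188.5 zax [ 0.012  0.011 -1.   ] open 0.0309 q6 -1.77
1 rows: 0.03 -0.12 0.09 0.1 0.2
0.5067020038431379 0.013262481300518145
```

>>> jog_arm(motion="0.02 -0.11 0.06 0.08 0.2; 0 0 0 0 0.2; 0 0 0 0 0.2")

```text
time_s: 23.32
tool_pos: [0.5081, 0.0136, 0.0208]
ee_rot: [-0.218, 3.119, 0.015]
ft_force: [-0.4, -0.2, -1.4]
opening: 0.0308
```

>>> jog_arm(motion="0 0 0.06 0 0.2; 0 0 0 0 0.5; 0 0 0 0 0.5; 0 0 0 0 0.5; 0 0 -0.5 0 0.5; 0 0 -0.9 0 0.5; 0 0 -0.7 0 0.5; 0 0 0 0 0.65")

```text
time_s: 24.32
tool_pos: [0.5065, 0.0126, 0.1259]
ee_rot: [-0.218, 3.119, 0.015]
ft_force: [0.3, 0.1, -0.8]
opening: 0.0555
```

```bash
python3 - <<'E'
from h import *
p,d=snap('top')
for t in tubes(p,box=(.3,.75,-.15,.75)): print(t[0].round(4),[round(float(x),1) for x in t[1:5]],t[5])
plan([(.4685,.325,0.115,180,0.65)])
p,d=snap('scene'); save(cv2.resize(p[130:330,220:440],None,fx=3.5,fy=3),'s4.png')
E
```

```text
[0.4557 0.2358] [94.9, 27.2, 5.9, 286.5] [274. 291.]
[0.4688 0.3247] [93.3, 25.5, -0.3, 291.5] [242. 286.]
[0.6178 0.0817] [98.8, 32.9, 7.7, 338.5] [328. 233.]
[0.6222 0.0249] [98.9, 30.1, 7.6, 320.5] [348. 231.]
t 24.4 tcp [0.5059 0.0126 0.1245] H 188.0 zax [ 0.012  0.011 -1.   ] open 0.0556 q6 -1.77
7 rows: -0.02 0.9 0.04 0.19 0.65; 0 0.9 0.04 0.19 0.65; 0.02 0.9 0.04 0.19 0.65; 0.04 0.9 0.04 0.19 0.65; 0.05 0.9 0.04 0.19 0.65; 0.07 0.9 0.04 0.19 0.65; 0.09 0.89 0.04 0.19 0.65
```

View pics/s4.png

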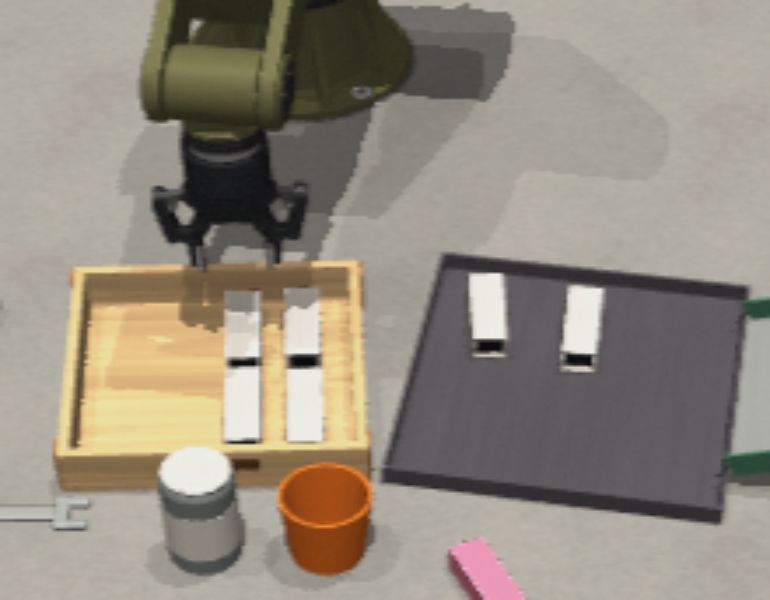

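Four tubes now lie neatly in the crate in two columns, at crop (225–325, 290–440). Two are left in the tray.

>>> jog_arm(motion="0 0.9 0.04 0.2 0.65; 0 0.9 0.04 0.2 0.65; 0.02 0.9 0.04 0.2 0.65; 0.04 0.9 0.04 0.2 0.65; 0.05 0.9 0.04 0.2 0.65; 0.07 0.9 0.04 0.2 0.65; 0.08 0.7 0.04 0.15 0.65; 0 0 0 0 0.65; 0 0 0 0 0.65")

```text
time_s: 25.55
tool_pos: [0.4634, 0.3233, 0.0989]
ee_rot: [-0.013, -3.134, -0.006]
ft_force: [-0.2, 0.1, 1.3]
opening: 0.0556
```

```bash
python3 - <<'E'
from h import *
plan([(.4688,.325,0.06,179.8,0.65),(.4688,.325,.012,179.8,.65,2)])
E
```

```text
t 25.6 tcp [0.4634 0.3233 0.0989] H 179.5 zax [-0.007  0.004 -1.   ] open 0.0556 q6 -1.03
3 rows: -0.11 0.03 0.78 -0.05 0.65; -0 -0 0.48 -0 0.65; -0 -0 0.48 -0 0.65
```

>>> jog_arm(motion="-0.1 0.03 0.6 0 0.65; 0 0 0.6 0 0.65; 0 0 0.4 0 0.65; 0 0 0.1 0 0.65; 0 0 0 0 0.65")

```text
time_s: 26.18
tool_pos: [0.469, 0.3204, 0.0108]
ee_rot: [-0.02, -3.133, -0.004]
ft_force: [0.2, 0.3, 1.3]
opening: 0.0555
```

```bash
python3 - <<'E'
from h import *
plan([(.4688,.325,0.012,179.8,0.65)])
E
```

```text
t 26.2 tcp [0.469  0.3204 0.0108] H 179.3 zax [-0.008  0.003 -1.   ] open 0.0555 q6 -1.03
1 rows: 0.01 0.09 -0.02 -0.09 0.65
```

>>> jog_arm(motion="0 0.08 -0.02 -0.05 0.65; 0 0 0 0 0.2; 0 0 0 0 0.2; 0 0 0 0 0.2; 0 0 0 0 0.2; 0 0 -0.5 0 0.2; 0 0 -0.9 0 0.2; 0 0 -0.9 0 0.2; 0 0 0 0 0.2")

```text
time_s: 27.3
tool_pos: [0.4702, 0.3241, 0.1317]
ee_rot: [-0.012, -3.134, -0.005]
ft_force: [-0.1, -0.5, -0.9]
opening: 0.0313
```

```bash
python3 - <<'E'
from h import *
x,y=slot(0.058,-0.028); plan([(x,y,0.13,187.9,0.2)]);print(x,y)
E
```

```text
t 27.3 tcp [0.4702 0.3241 0.1317] H 179.6 zax [-0.007  0.003 -1.   ] open 0.0313 q6 -1.03
9 rows: -0.36 -0.78 -0 -0.15 0.2; -0.35 -0.78 -0 -0.15 0.2; -0.33 -0.79 -0 -0.15 0.2; -0.32 -0.79 -0 -0.15 0.2; -0.31 -0.8 -0 -0.15 0.2; -0.3 -0.8 -0 -0.15 0.2; -0.28 -0.81 -0 -0.15 0.2; -0.27 -0.81 -0 -0.15 0.2; -0.26 -0.82 -0 -0.15 0.2
0.629297996156862 -0.026262481300518142
```

>>> jog_arm(motion="-0.36 -0.78 0 -0.15 0.2; -0.35 -0.78 0 -0.15 0.2; -0.33 -0.79 0 -0.15 0.2; -0.32 -0.79 0 -0.15 0.2; -0.31 -0.8 0 -0.15 0.2; -0.3 -0.8 0 -0.15 0.2; -0.28 -0.8 0 -0.15 0.2; -0.27 -0.8 0 -0.15 0.2; -0.2 -0.65 0 -0.1 0.2; 0 0 0 0 0.2; 0 0 0 0 0.2")

```text
time_s: 28.68
tool_pos: [0.6252, -0.0284, 0.1155]
ee_rot: [0.21, -3.111, -0.006]
ft_force: [-0.9, 0.3, -0.3]
opening: 0.0308
```

```bash
python3 - <<'E'
from h import *
x,y=slot(0.058,-0.028); plan([(x,y,0.07,187.9,0.2),(x,y,.018,187.9,.2,2)]);print(x,y)
E
```

```text
t 28.7 tcp [ 0.6252 -0.0284  0.1155] H 187.7 zax [-0.024  0.003 -1.   ] open 0.0308 q6 -1.81
4 rows: -0.05 0.01 0.45 -0.01 0.2; -0.05 0.01 0.45 -0.01 0.2; -0.01 -0 0.52 -0 0.2; -0.01 -0 0.52 -0 0.2
0.629297996156862 -0.026262481300518142
```

>>> jog_arm(motion="-0.05 0 0.5 0 0.2; -0.05 0 0.5 0 0.2; 0 0 0.5 0 0.2; 0 0 0.3 0 0.2; 0 0 0 0 0.2; 0 0 0 0 0.2")

```text
time_s: 29.42
tool_pos: [0.6269, -0.0225, 0.0229]
ee_rot: [0.217, -3.11, -0.007]
ft_force: [-0.4, 0.3, -1.0]
opening: 0.0312
```

```bash
python3 - <<'E'
from h import *
x,y=slot(0.058,-0.028); plan([(x,y,.018,187.9,.2)]);print(x,y)
E
```

```text
t 29.4 tcp [ 0.6269 -0.0225  0.0229] H 188.0 zax [-0.024  0.003 -1.   ] open 0.0312 q6 -1.81
1 rows: -0.04 -0.08 0.1 0.02 0.2
0.629297996156862 -0.026262481300518142
```

>>> jog_arm(motion="-0.03 -0.08 0.08 0 0.2; 0 0 0 0 0.2; 0 0 0 0 0.2; 0 0 0 0 0.5; 0 0 0 0 0.5; 0 0 0 0 0.5; 0 0 -0.5 0 0.5; 0 0 -0.9 0 0.5; 0 0 -0.9 0 0.5; 0 0 0 0 0.65")

```text
time_s: 30.68
tool_pos: [0.6324, -0.0269, 0.1392]
ee_rot: [0.217, -3.113, -0.006]
ft_force: [-0.6, 0.2, -0.2]
opening: 0.0548
```

```bash
python3 - <<'E'
from h import *
p,d=snap('top')
for t in tubes(p,box=(.3,.75,-.15,.75)): print(t[0].round(4),[round(float(x),1) for x in t[1:5]],t[5])
plan([(.4557,.2358,0.12,186,0.65)])
E
```

```text
[0.4559 0.2359] [95.2, 28.1, 5.9, 295.5] [274. 291.]
[0.498  0.0654] [98.6, 33.3, 7.4, 357.0] [334. 275.]
[0.6179 0.0824] [99.6, 33.0, 7.4, 356.0] [327. 233.]
t 30.7 tcp [ 0.6315 -0.0268  0.1369] H 188.0 zax [-0.025  0.003 -1.   ] open 0.0555 q6 -1.81
8 rows: 0.34 0.71 0.06 0.04 0.65; 0.35 0.71 0.06 0.04 0.65; 0.35 0.71 0.06 0.04 0.65; 0.35 0.71 0.06 0.04 0.65; 0.36 0.7 0.06 0.04 0.65; 0.36 0.7 0.06 0.04 0.65; 0.36 0.7 0.06 0.04 0.65; 0.36 0.7 0.06 0.04 0.65
```

>>> jog_arm(motion="0.34 0.7 0.06 0.04 0.65; 0.35 0.7 0.06 0.04 0.65; 0.35 0.7 0.06 0.04 0.65; 0.35 0.7 0.06 0.04 0.65; 0.36 0.7 0.06 0.04 0.65; 0.36 0.7 0.06 0.04 0.65; 0.36 0.7 0.06 0.04 0.65; 0.3 0.55 0.06 0.04 0.65; 0 0 0 0 0.65; 0 0 0 0 0.65")

```text
time_s: 31.98
tool_pos: [0.4487, 0.2322, 0.1059]
ee_rot: [0.161, -3.095, -0.002]
ft_force: [0.1, -0.8, -0.9]
opening: 0.0557
```

```bash
python3 - <<'E'
from h import *
plan([(.4559,.2359,0.06,186,0.65),(.4559,.2359,.012,186,.65,2)])
E
```

```text
t 32.0 tcp [0.4487 0.2322 0.1059] H 186.0 zax [-0.043 -0.001 -0.999] open 0.0557 q6 -1.29
4 rows: -0.09 0.03 0.46 -0 0.65; -0.09 0.03 0.46 -0 0.65; -0.02 -0 0.48 -0 0.65; -0.02 -0 0.48 -0 0.65
```

>>> jog_arm(motion="-0.08 0.03 0.6 0 0.65; -0.08 0.03 0.6 0 0.65; -0.02 0 0.4 0 0.65; -0.02 0 0.2 0 0.65; 0 0 0 0 0.65")

```text
time_s: 32.6
tool_pos: [0.4569, 0.2327, 0.0121]
ee_rot: [0.154, -3.095, -0.001]
ft_force: [0.3, -0.6, -0.4]
opening: 0.0556
```

```bash
python3 - <<'E'
from h import *
plan([(.4559,.2359,0.012,186,0.65)])
E
```

```text
t 32.6 tcp [0.4569 0.2327 0.0121] H 185.7 zax [-0.043 -0.001 -0.999] open 0.0556 q6 -1.29
1 rows: 0.01 0.07 0 -0.05 0.65
```

>>> jog_arm(motion="0 0.05 0 -0.05 0.65; 0 0 0 0 0.2; 0 0 0 0 0.2; 0 0 0 0 0.2; 0 0 0 0 0.2; 0 0 -0.5 0 0.2; 0 0 -0.9 0 0.2; 0 0 -0.9 0 0.2; 0 0 0 0 0.2")

```text
time_s: 33.72
tool_pos: [0.4619, 0.2354, 0.132]
ee_rot: [0.162, -3.096, -0.002]
ft_force: [0.3, 0.9, -2.2]
opening: 0.0309
```

```bash
python3 - <<'E'
from h import *
x,y=slot(-0.058,-0.028); plan([(x,y,0.13,187.9,0.2)]);print(x,y)
E
```

```text
t 33.7 tcp [0.4619 0.2354 0.132 ] H 186.0 zax [-0.041 -0.001 -0.999] open 0.0309 q6 -1.29
7 rows: -0.07 -0.8 0 -0.05 0.2; -0.06 -0.8 0 -0.05 0.2; -0.06 -0.81 0 -0.05 0.2; -0.05 -0.81 0 -0.05 0.2; -0.05 -0.81 0 -0.05 0.2; -0.05 -0.81 0 -0.05 0.2; -0.04 -0.81 0 -0.05 0.2
0.5143988984212181 -0.04220604864082715
```

>>> jog_arm(motion="-0.07 -0.8 0 -0.05 0.2; -0.06 -0.8 0 -0.05 0.2; -0.06 -0.8 0 -0.05 0.2; -0.05 -0.8 0 -0.05 0.2; -0.05 -0.8 0 -0.05 0.2; -0.05 -0.8 0 -0.05 0.2; -0.04 -0.65 0 -0.05 0.2; 0 0 0 0 0.2; 0 0 0 0 0.2")

```text
time_s: 34.85
tool_pos: [0.5109, -0.0405, 0.1213]
ee_rot: [0.222, -3.081, -0.005]
ft_force: [-0.5, -0.4, -1.2]
opening: 0.0308
```

```bash
python3 - <<'E'
from h import *
x,y=slot(-0.058,-0.028); plan([(x,y,0.07,187.9,0.2),(x,y,.018,187.9,.2,2)]);print(x,y)
E
```

```text
t 34.9 tcp [ 0.5109 -0.0405  0.1213] H 188.3 zax [-0.053 -0.    -0.999] open 0.0308 q6 -1.86
4 rows: -0.06 -0.03 0.51 0.03 0.2; -0.06 -0.03 0.51 0.03 0.2; -0.03 -0 0.52 -0 0.2; -0.03 -0 0.52 -0 0.2
0.5143988984212181 -0.04220604864082715
```

>>> jog_arm(motion="-0.06 -0.04 0.5 0 0.2; -0.06 -0.04 0.5 0 0.2; -0.03 0 0.5 0 0.2; -0.02 0 0.4 0 0.2; 0 0 0 0 0.2; 0 0 0 0 0.2")

```text
time_s: 35.6
tool_pos: [0.5141, -0.0377, 0.0229]
ee_rot: [0.232, -3.079, -0.006]
ft_force: [0.4, -0.1, -1.0]
opening: 0.0307
```

```bash
python3 - <<'E'
from h import *
x,y=slot(-0.058,-0.028); plan([(x,y,.018,187.9,.2)]);print(x,y)
E
```

```text
t 35.6 tcp [ 0.5141 -0.0377  0.0229] H 188.6 zax [-0.054 -0.    -0.999] open 0.0307 q6 -1.86
1 rows: 0 -0.09 0.1 0.12 0.2
0.5143988984212181 -0.04220604864082715
```

>>> jog_arm(motion="0 -0.09 0.08 0.1 0.2; 0 0 0 0 0.2; 0 0 0 0 0.2; 0 0 0 0 0.5; 0 0 0 0 0.5; 0 0 0 0 0.5; 0 0 -0.5 0 0.5; 0 0 -0.9 0 0.5; 0 0 -0.9 0 0.5; 0 0 -0.5 0 0.9; 0 0 0 0 0.9")

```text
time_s: 36.98
tool_pos: [0.5225, -0.0422, 0.1646]
ee_rot: [0.215, -3.083, -0.005]
ft_force: [0.4, 0.6, -0.9]
opening: 0.0762
```

```bash
python3 - <<'E'
from h import *
p,d=snap('scene'); save(cv2.resize(p[150:330,100:420],None,fx=2.5,fy=2.5),'s5.png')
plan([(.482,-.402,0.21,14,0.9)])
E
```

```text
t 37.0 tcp [ 0.5221 -0.0421  0.1635] H 188.0 zax [-0.053 -0.    -0.999] open 0.0768 q6 -1.85
34 rows: 0.05 -0.21 -0.03 -0.91 0.9; 0.07 -0.2 -0.03 -0.91 0.9; 0.09 -0.19 -0.03 -0.91 0.9; 0.11 -0.18 -0.03 -0.91 0.9; 0.13 -0.17 -0.03 -0.91 0.9; 0.14 -0.16 -0.03 -0.91 0.9; 0.16 -0.14 -0.03 -0.91 0.9; 0.17 -0.13 -0.03 -0.91 0.9; 0.18 -0.11 -0.03 -0.91 0.9; 0.19 -0.09 -0.03 -0.91 0.9; 0.2 -0.07 -0.03 -0.91 0.9; 0.21 -0.06 -0.03 -0.91 0.9; 0.21 -0.04 -0.03 -0.91 0.9; 0.21 -0.02 -0.03 -0.91 0.9; 0.21 0 -0.03 -0.91 0.9; 0.21 0.03 -0.03 -0.91 0.9; 0.21 0.05 -0.03 -0.91 0.9; 0.2 0.06 -0.03 -0.91 0.9; 0.2 0.08 -0.03 -0.91 0.9; 0.19 0.1 -0.03 -0.91 0.9; 0.18 0.12 -0.03 -0.91 0.9; 0.16 0.14 -0.03 -0.91 0.9; 0.15 0.15 -0.03 -0.91 0.9; 0.14 0.16 -0.03 -0.91 0.9; 0.12 0.18 -0.03 -0.91 0.9; 0.1 0.19 -0.03 -0.91 0.9; 0.08 0.2 -0.03 -0.91 0.9; 0.06 0.2 -0.03 -0.91 0.9; 0.04 0.21 -0.03 -0.91 0.9; 0.02 0.21 -0.03 -0.91 0.9; 0 0.21 -0.03 -0.91 0.9; -0.02 0.21 -0.03 -0.91 0.9; -0.04 0.21 -0.03 -0.91 0.9; -0.06 0.21 -0.03 -0.91 0.9
```

View pics/s5.png

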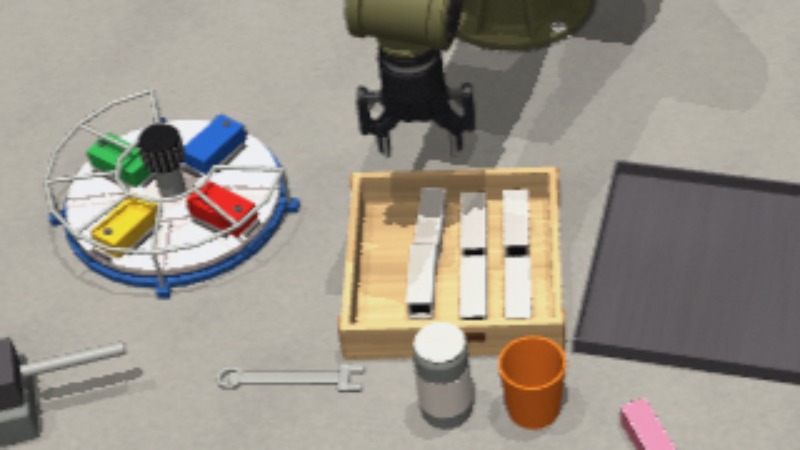

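All six tubes are in the crate, but the pair at crop (425,215)/(420,280) looks skewed or overlapping. I'll enlarge that part.

```bash
python3 - <<'E'
from h import *
p,d=snap('scene'); save(cv2.resize(p[210:300,230:335],None,fx=7,fy=6.5,interpolation=cv2.INTER_CUBIC),'s6.png')
W=cloud('scene',d)
q,e=snap('top'); save(cv2.resize(q[190:310,300:420],None,fx=5,fy=5,interpolation=cv2.INTER_CUBIC),'t6.png')
hsv=cv2.cvtColor(p,cv2.COLOR_RGB2HSV); m=(hsv[...,1]<40)&(hsv[...,2]>120)
for a in range(225,290,4):
    r=[i for i in range(255,285) if m[a,i]]
    if r: u=int(np.median(r)); print(a,u,W[a,u].round(3))
E
```

```text
225 272 [ 0.452 -0.051  0.039]
229 273 [ 0.471 -0.044  0.04 ]
233 272 [ 0.487 -0.045  0.038]
237 272 [ 0.51  -0.041  0.043]
241 271 [ 0.535 -0.04   0.05 ]
245 271 [ 0.544 -0.039  0.041]
249 269 [ 0.56  -0.043  0.039]
253 269 [ 0.578 -0.04   0.04 ]
257 269 [ 0.595 -0.037  0.041]
261 268 [ 0.614 -0.037  0.042]
265 268 [ 0.627 -0.035  0.039]
269 267 [ 0.645 -0.035  0.04 ]
273 284 [0.656 0.02  0.041]
281 276 [0.767 0.019 0.136]
285 275 [0.777 0.017 0.131]
289 275 [0.795 0.02  0.135]
```

View pics/s6.png

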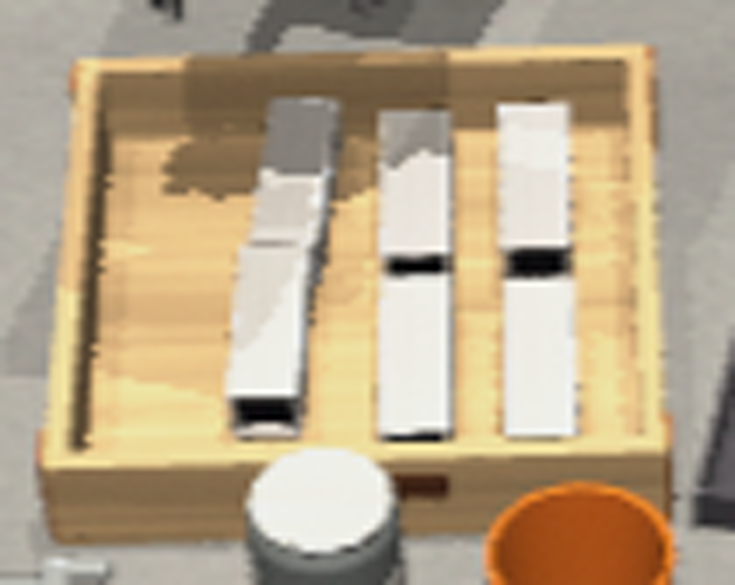

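View pics/t6.png

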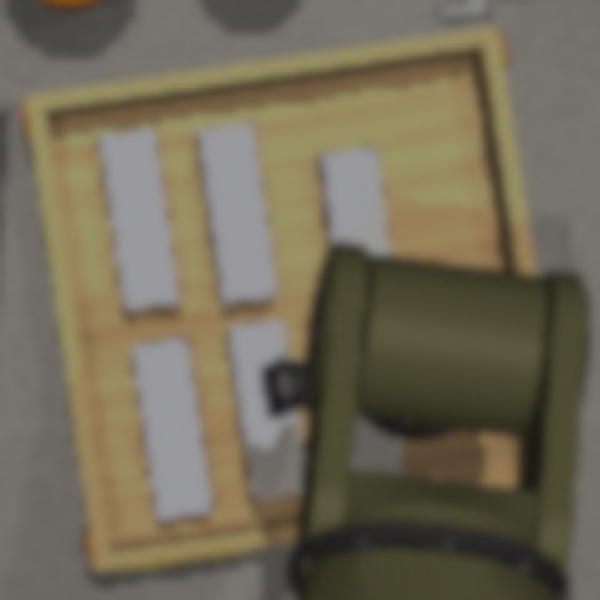

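All six lie flat: their tops read 40 mm, as they should. The far tube of the third column has shifted about 2–3 cm, likely the announced knock. That leaves the marker's column too narrow for a finger, so I'll measure the tube and put it back in its slot.

```bash
python3 - <<'E'
from h import *
c=np.array([(240,243),(312,248),(300,397),(230,397)])/[7,6.5]+[230,210]
P=onplane('scene',c,.04)[:,:2]; print(P.round(3)); f=P.mean(0)
print('far',f,rect(P))
c=np.array([(270,98),(340,98),(313,243),(243,243)])/[7,6.5]+[230,210]
P=onplane('scene',c,.04)[:,:2]; print('near',P.mean(0),rect(P))
plan([(f[0],f[1],0.12,187,0.65)])
E
```

```text
[[ 0.555 -0.059]
 [ 0.555 -0.026]
 [ 0.651 -0.016]
 [ 0.654 -0.047]]
far [ 0.60398667 -0.03685838] (array([ 0.60319922, -0.03748792]), 100.03463745117188, 33.36155319213867, 5.863506317138672)
near [ 0.50318929 -0.04352532] (array([ 0.50317093, -0.04325609]), 102.42878723144531, 33.28567123413086, 2.317180633544922)
t 37.1 tcp [ 0.5214 -0.0421  0.1619] H 188.0 zax [-0.056  0.    -0.998] open 0.0768 q6 -1.85
3 rows: -0.56 -0.04 0.25 0.06 0.65; -0.56 -0.04 0.25 0.06 0.65; -0.57 -0.04 0.25 0.06 0.65
```

>>> jog_arm(motion="-0.55 -0.03 0.25 0.1 0.65; -0.55 -0.03 0.25 0.1 0.65; -0.45 -0.03 0.25 0.1 0.65; 0 0 0 0 0.65; 0 0 0 0 0.65")

```text
time_s: 37.75
tool_pos: [0.5958, -0.0362, 0.1127]
ee_rot: [0.164, -3.072, -0.007]
ft_force: [0.8, -0.5, -0.5]
opening: 0.0556
```

```bash
python3 - <<'E'
from h import *
plan([(.605,-.0365,0.06,186,0.65),(.605,-.0365,.018,186,.65,2)])
E
```

```text
t 37.8 tcp [ 0.5958 -0.0362  0.1127] H 186.1 zax [-0.065  0.001 -0.998] open 0.0556 q6 -1.79
4 rows: -0.13 -0.02 0.52 0.01 0.65; -0.13 -0.02 0.52 0.01 0.65; -0.03 -0 0.42 -0 0.65; -0.03 -0 0.42 -0 0.65
```

>>> jog_arm(motion="-0.12 -0.03 0.5 0 0.65; -0.12 -0.03 0.5 0 0.65; -0.03 0 0.4 0 0.65; -0.03 0 0.3 0 0.65; 0 0 0 0 0.65; 0 0 0 0 0.65")

```text
time_s: 38.5
tool_pos: [0.6045, -0.0378, 0.0268]
ee_rot: [0.165, -3.075, -0.006]
ft_force: [0.1, 0.2, -0.1]
opening: 0.0557
```

```bash
python3 - <<'E'
from h import *
plan([(.605,-.0365,.018,186,.65)])
E
```

```text
t 38.5 tcp [ 0.6045 -0.0378  0.0268] H 186.1 zax [-0.063  0.001 -0.998] open 0.0557 q6 -1.79
1 rows: -0.02 0.02 0.17 0.02 0.65
```

>>> jog_arm(motion="0 0 0.15 0 0.65; 0 0 0 0 0.2; 0 0 0 0 0.2; 0 0 0 0 0.2; 0 0 0 0 0.2; 0 0 -0.3 0 0.2; 0 0 0 0 0.2")

```text
time_s: 39.38
tool_pos: [0.6059, -0.0379, 0.0367]
ee_rot: [0.165, -3.078, -0.006]
ft_force: [-0.0, 0.3, -0.9]
opening: 0.0304
```

```bash
python3 - <<'E'
from h import *
plan([(.6293,-.0263,.034,187.9,.2,2),(.6293,-.0263,.02,187.9,.2)])
E
```

```text
t 39.4 tcp [ 0.6059 -0.0379  0.0367] H 186.1 zax [-0.06   0.001 -0.998] open 0.0304 q6 -1.79
3 rows: -0.25 0.09 0.01 -0.15 0.2; -0.25 0.09 0.01 -0.15 0.2; -0.02 -0 0.28 -0 0.2
```

>>> jog_arm(motion="-0.22 0.08 0 -0.15 0.2; -0.22 0.06 0 -0.15 0.2; 0 0 0 0 0.2; 0 0 0 0 0.2")

```text
time_s: 39.88
tool_pos: [0.6284, -0.0274, 0.0349]
ee_rot: [0.218, -3.074, -0.007]
ft_force: [0.7, 0.1, -0.6]
opening: 0.0306
```

```bash
python3 - <<'E'
from h import *
plan([(.6293,-.0263,.02,187.9,.2)])
E
```

```text
t 39.9 tcp [ 0.6284 -0.0274  0.0349] H 188.1 zax [-0.06   0.001 -0.998] open 0.0306 q6 -1.81
1 rows: -0.04 0.02 0.3 0.04 0.2
```

>>> jog_arm(motion="-0.03 0.02 0.27 0 0.2; 0 0 0 0 0.2; 0 0 0 0 0.5; 0 0 0 0 0.5; 0 0 0 0 0.5; 0 0 -0.4 0 0.5; 0 0 -0.9 0 0.5; 0 0 -0.9 0 0.5; 0 0 -0.7 0 0.9; 0 0 0 0 0.9")

```text
time_s: 41.12
tool_pos: [0.638, -0.0264, 0.1753]
ee_rot: [0.217, -3.078, -0.006]
ft_force: [0.2, 0.4, -0.7]
opening: 0.0763
```

```bash
python3 - <<'E'
from h import *
p,d=snap('scene'); save(cv2.resize(p[210:300,230:335],None,fx=7,fy=6.5,interpolation=cv2.INTER_CUBIC),'s7.png')
plan([(.482,-.402,0.21,14,0.9)])
E
```

```text
t 41.2 tcp [ 0.6374 -0.0264  0.1735] H 188.1 zax [-0.059  0.001 -0.998] open 0.077 q6 -1.81
34 rows: 0.12 -0.21 -0.02 -0.91 0.9; 0.14 -0.19 -0.02 -0.91 0.9; 0.16 -0.18 -0.02 -0.91 0.9; 0.18 -0.16 -0.02 -0.91 0.9; 0.19 -0.15 -0.02 -0.91 0.9; 0.2 -0.13 -0.02 -0.91 0.9; 0.21 -0.11 -0.02 -0.91 0.9; 0.22 -0.09 -0.02 -0.91 0.9; 0.23 -0.06 -0.02 -0.91 0.9; 0.24 -0.04 -0.02 -0.91 0.9; 0.24 -0.02 -0.02 -0.91 0.9; 0.24 0 -0.02 -0.91 0.9; 0.24 0.03 -0.02 -0.91 0.9; 0.23 0.05 -0.02 -0.91 0.9; 0.23 0.07 -0.02 -0.91 0.9; 0.22 0.09 -0.02 -0.91 0.9; 0.21 0.11 -0.02 -0.91 0.9; 0.2 0.13 -0.02 -0.91 0.9; 0.19 0.15 -0.02 -0.91 0.9; 0.17 0.17 -0.02 -0.91 0.9; 0.15 0.18 -0.02 -0.91 0.9; 0.14 0.2 -0.02 -0.91 0.9; 0.12 0.21 -0.02 -0.91 0.9; 0.1 0.22 -0.02 -0.91 0.9; 0.07 0.23 -0.02 -0.91 0.9; 0.05 0.23 -0.02 -0.91 0.9; 0.03 0.24 -0.02 -0.91 0.9; 0.01 0.24 -0.02 -0.91 0.9; -0.02 0.24 -0.02 -0.91 0.9; -0.04 0.24 -0.02 -0.91 0.9; -0.06 0.23 -0.02 -0.91 0.9; -0.08 0.22 -0.02 -0.91 0.9; -0.1 0.22 -0.02 -0.91 0.9; -0.12 0.2 -0.02 -0.91 0.9
```

View pics/s7.png

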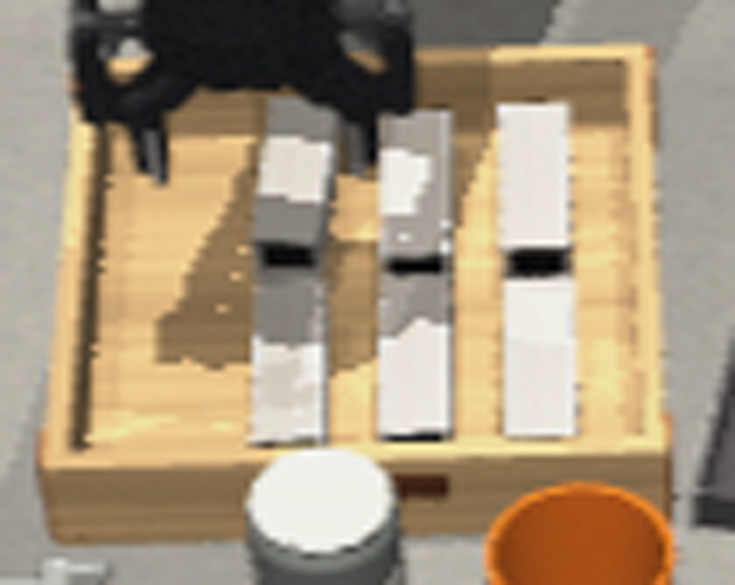

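Six tubes now stand in three tidy columns with the left column free. Next is the knob. I'll approach at heading 180° and turn clockwise by about 185°, which suits joint 6's range.

```bash
python3 - <<'E'
from h import *
plan([(.482,-.402,0.20,180,0.95)])
E
```

```text
t 41.2 tcp [ 0.6374 -0.0264  0.1735] H 188.1 zax [-0.059  0.001 -0.998] open 0.077 q6 -1.81
10 rows: 0.42 -0.7 -0.04 0.13 0.95; 0.41 -0.71 -0.04 0.13 0.95; 0.4 -0.71 -0.04 0.13 0.95; 0.39 -0.72 -0.04 0.13 0.95; 0.38 -0.72 -0.04 0.13 0.95; 0.37 -0.73 -0.04 0.13 0.95; 0.36 -0.73 -0.04 0.13 0.95; 0.34 -0.74 -0.04 0.13 0.95; 0.33 -0.74 -0.04 0.13 0.95; 0.32 -0.75 -0.04 0.13 0.95
```

>>> jog_arm(motion="0.42 -0.7 -0.06 0.13 0.95; 0.41 -0.7 -0.06 0.13 0.95; 0.4 -0.7 -0.06 0.13 0.95; 0.39 -0.7 -0.06 0.13 0.95; 0.38 -0.72 -0.06 0.13 0.95; 0.37 -0.73 -0.06 0.13 0.95; 0.36 -0.73 -0.06 0.13 0.95; 0.34 -0.74 -0.06 0.13 0.95; 0.33 -0.74 -0.06 0.13 0.95; 0.25 -0.6 -0.04 0.1 0.95; 0 0 0 0 0.95; 0 0 0 0 0.95")

```text
time_s: 42.68
tool_pos: [0.4758, -0.4015, 0.2036]
ee_rot: [0.007, -3.067, -0.014]
ft_force: [0.0, -0.5, -0.6]
opening: 0.0813
```

```bash
python3 - <<'E'
from h import *
plan([(.482,-.402,0.15,180,0.95)]); print(env.sense()['qpos'].round(2))
p,d=snap('scene'); save(cv2.resize(p[120:290,90:260],None,fx=4,fy=3.5,interpolation=cv2.INTER_CUBIC),'s8.png')
E
```

```text
t 42.7 tcp [ 0.4758 -0.4015  0.2036] H 180.3 zax [-0.074  0.009 -0.997] open 0.0813 q6 -2.31
2 rows: -0.1 -0.01 0.53 0.02 0.95; -0.1 -0.01 0.53 0.02 0.95
[-0.74  0.52  1.28 -0.04  1.4  -2.31]
```

View pics/s8.png

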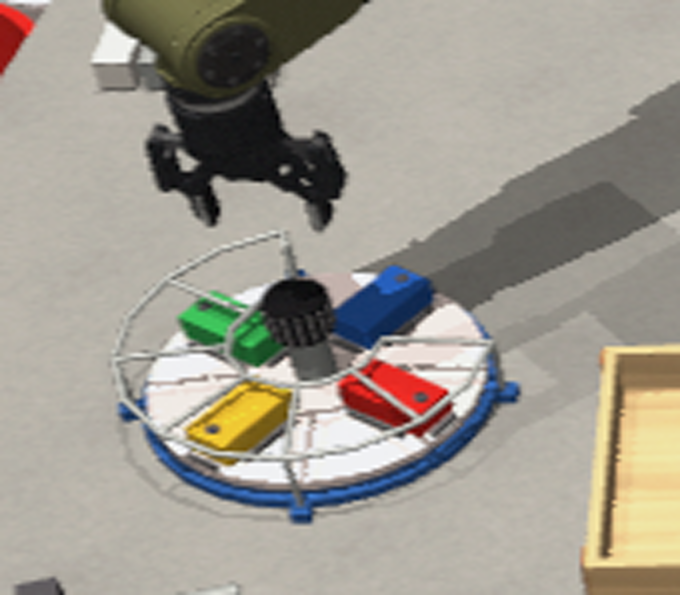

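The tool has picked up about 4° of tilt. I'll test in free air whether move speed changes it before gripping the knob.

>>> jog_arm(motion="0.3 0 0 0 0.95; 0.3 0 0 0 0.95; 0.3 0 0 0 0.95; 0.3 0 0 0 0.95; 0 0 0 0 0.95")

```text
time_s: 43.35
tool_pos: [0.4142, -0.3992, 0.208]
ee_rot: [0.013, -3.067, -0.015]
ft_force: [-0.7, 0.0, 0.4]
opening: 0.081
```

```bash
python3 - <<'E'
from h import *
plan([(.482,-.402,0.2,180,0.95)]); print(env.sense()['qpos'].round(3))
E
```

```text
t 43.4 tcp [ 0.4142 -0.3992  0.208 ] H 180.5 zax [-0.075  0.009 -0.997] open 0.081 q6 -2.38
2 rows: -0.68 -0.03 0.03 0.04 0.95; -0.68 -0.03 0.03 0.04 0.95
[-0.81   0.408  1.431 -0.049  1.36  -2.378]
```

>>> jog_arm(motion="-0.6 0 0 0 0.95; -0.6 0 0 0 0.95; 0 0 0 0 0.95")

```text
time_s: 43.72
tool_pos: [0.4758, -0.3989, 0.204]
ee_rot: [0.012, -3.068, -0.014]
ft_force: [0.2, 0.1, -0.1]
opening: 0.0809
```

```bash
python3 - <<'E'
from h import *
plan([(.482,-.402,0.2,180,0.95)]); print(env.sense()['qpos'].round(3))
E
```

```text
t 43.7 tcp [ 0.4758 -0.3989  0.204 ] H 180.5 zax [-0.074  0.009 -0.997] open 0.0809 q6 -2.31
1 rows: -0.13 -0.06 0.07 0.08 0.95
[-0.74   0.515  1.287 -0.044  1.4   -2.309]
```

>>> jog_arm(motion="0 0 -0.3 0 0.95; 0 0 -0.3 0 0.95; 0 0 -0.3 0 0.95; 0 0 -0.3 0 0.95; 0 0 0 0 0.95")

```text
time_s: 44.35
tool_pos: [0.4793, -0.4001, 0.2704]
ee_rot: [0.01, -3.07, -0.011]
ft_force: [0.6, -0.1, -0.2]
opening: 0.0811
```

```bash
python3 - <<'E'
from h import *
plan([(.482,-.402,0.2,180,0.95)]); print(env.sense()['qpos'].round(3))
E
```

```text
t 44.4 tcp [ 0.4793 -0.4001  0.2704] H 180.4 zax [-0.071  0.007 -0.997] open 0.0811 q6 -2.31
2 rows: -0.08 -0.02 0.7 0.03 0.95; -0.08 -0.02 0.7 0.03 0.95
[-0.737  0.481  1.184 -0.043  1.534 -2.312]
```

>>> jog_arm(motion="0 0.3 0 0 0.95; 0 0.3 0 0 0.95; 0 0.3 0 0 0.95; 0 0.3 0 0 0.95; 0 0.3 0 0 0.95; 0 0.3 0 0 0.95; 0 0 0 0 0.95")

```text
time_s: 45.22
tool_pos: [0.4784, -0.3022, 0.2698]
ee_rot: [0.012, -3.069, -0.013]
ft_force: [-0.2, -0.2, -0.7]
opening: 0.081
```

```bash
python3 - <<'E'
from h import *
plan([(.482,-.402,0.2,180,0.95)]); print(env.sense()['qpos'].round(3))
E
```

```text
t 45.2 tcp [ 0.4784 -0.3022  0.2698] H 180.5 zax [-0.073  0.008 -0.997] open 0.081 q6 -2.19
3 rows: -0.05 -0.67 0.46 0.03 0.95; -0.05 -0.67 0.46 0.03 0.95; -0.06 -0.67 0.46 0.03 0.95
[-0.613  0.347  1.371 -0.035  1.488 -2.187]
```

>>> jog_arm(motion="0 -0.9 0 0 0.95; 0 -0.9 0 0 0.95; 0 0 0 0 0.95")

```text
time_s: 45.6
tool_pos: [0.4792, -0.3949, 0.2692]
ee_rot: [0.013, -3.069, -0.012]
ft_force: [0.4, 1.2, 0.4]
opening: 0.0814
```

```bash
python3 - <<'E'
from h import *
plan([(.482,-.402,0.2,180,0.95)]); print(env.sense()['qpos'].round(3))
E
```

```text
t 45.6 tcp [ 0.4792 -0.3949  0.2692] H 180.5 zax [-0.072  0.008 -0.997] open 0.0814 q6 -2.31
2 rows: -0.08 -0.08 0.69 0.04 0.95; -0.08 -0.08 0.69 0.04 0.95
[-0.731  0.474  1.197 -0.043  1.53  -2.308]
```

>>> jog_arm(motion="0 0 0 1 0.95; 0 0 0 1 0.95; 0 0 0 1 0.95; 0 0 0 1 0.95; 0 0 0 1 0.95; 0 0 0 -1 0.95; 0 0 0 -1 0.95; 0 0 0 -1 0.95; 0 0 0 -1 0.95; 0 0 0 -1 0.95; 0 0 0 0 0.95")

```text
time_s: 46.98
tool_pos: [0.4799, -0.3902, 0.2692]
ee_rot: [0.012, -3.069, -0.013]
ft_force: [-0.0, 0.2, 0.2]
opening: 0.0808
```

```bash
python3 - <<'E'
from h import *
plan([(.482,-.402,0.2,180,0.95)]); print(env.sense()['qpos'].round(3))
E
```

```text
t 47.0 tcp [ 0.4799 -0.3902  0.2692] H 180.5 zax [-0.073  0.008 -0.997] open 0.0808 q6 -2.3
2 rows: -0.07 -0.12 0.69 0.04 0.95; -0.07 -0.12 0.69 0.04 0.95
[-0.725  0.469  1.204 -0.042  1.529 -2.301]
```

Tilt holds steady at about 4° whatever I move. For a round knob at a light squeeze that does no harm, so I'll go on and descend onto it.

```bash
python3 - <<'E'
from h import *
plan([(.4806,-.402,0.15,180,0.95)])
E
```

```text
t 47.0 tcp [ 0.4799 -0.3902  0.2692] H 180.5 zax [-0.073  0.008 -0.997] open 0.0808 q6 -2.3
3 rows: -0.06 -0.09 0.79 0.03 0.95; -0.06 -0.09 0.79 0.03 0.95; -0.06 -0.09 0.79 0.03 0.95
```

>>> jog_arm(motion="-0.06 -0.09 0.7 0 0.95; -0.06 -0.09 0.7 0 0.95; -0.06 -0.06 0.7 0 0.95; 0 0 0.2 0 0.95; 0 0 0 0 0.95; 0 0 0 0 0.95")

```text
time_s: 47.72
tool_pos: [0.4819, -0.4008, 0.1542]
ee_rot: [-0.006, -3.073, -0.008]
ft_force: [0.5, -0.4, 0.5]
opening: 0.0808
```

```bash
python3 - <<'E'
from h import *
plan([(.4806,-.402,0.09,180,0.95)])
p,d=snap('scene'); save(cv2.resize(p[150:280,100:230],None,fx=5,fy=4.5,interpolation=cv2.INTER_CUBIC),'s9.png')
E
```

```text
t 47.7 tcp [ 0.4819 -0.4008  0.1542] H 179.8 zax [-0.069  0.005 -0.998] open 0.0808 q6 -2.29
2 rows: -0.03 -0.02 0.64 -0.02 0.95; -0.03 -0.02 0.64 -0.02 0.95
```

View pics/s9.png

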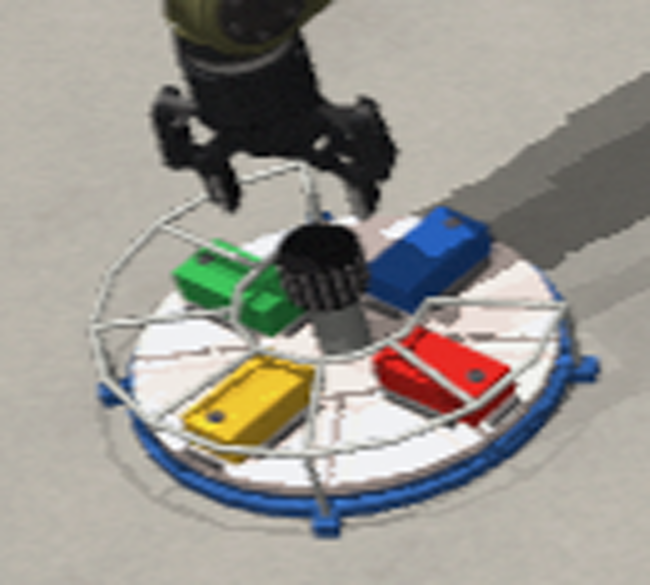

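```bash
python3 - <<'E'
from h import *
for P in ([.482,-.4008,.16],[.482,-.402,.128],[.482,-.402,.107]): print(((proj('scene',P)-[100,150])*[5,4.5]).round(0))
E
```

```text
[[299. 215.]]
[[307. 248.]]
[[314. 269.]]
```

```bash
python3 - <<'E'
from h import *
im=cv2.imread('pics/top0.png'); g=im.max(2).astype(int)
print(g[280,484:528]); print(g[258:306,505])
print('far edge',onplane('top',[517.5,279],.128),'near edge bottom',onplane('top',[491.5,279],.086), onplane('top',[491.5,279],.128))
s=cv2.imread('pics/scene0.png').max(2).astype(int)
print(s[205,148:182]); print(s[214,148:182])
for y in(-.402,-.397,-.392): print(y,[proj('scene',[.482,y+o,z])[0].round(1) for z in(.128,.086) for o in(-.027,.027)])
E
```

```text
[150 150 150 143 129 117 104  83  58  42  32  25  23  25  27  30  33  36
  35  35  34  34  34  34  34  31  33  34  31  30  30  31  32  51  77  94
  95  90  88  88  92 105 120 134]
[111 124 137 143 137 119  94  83  84  82  74  64  49  37  33  34  35  35
  34  34  35  34  34  34  34  34  33  33  33  33  47  76 106 125 134 142
 148 149 150 150 150 150 150 150 148 145 144 145]
far edge [[ 0.48225674 -0.42560381  0.128     ]] near edge bottom [[ 0.48231398 -0.367988    0.086     ]] [[ 0.48308775 -0.35539493  0.128     ]]
[205 231 239 239 239 239 215 114  31  33  32  31  31  30  30  31  32  33
  32  33  30  32  29  32 128 224 239 238 212 209 209 205 205 205]
[130 165 188 133  98 154 174 184 146  76  65  48  32  59  39  17  59  46
  17  37  42  27  34  40  25  65  94  91  98 104 103 105 133 165]
-0.402 [array([153.3, 204.5]), array([169.6, 205.6]), array([156.1, 213.7]), array([172. , 214.8])]
-0.397 [array([154.8, 204.6]), array([171.1, 205.7]), array([157.5, 213.8]), array([173.5, 214.9])]
-0.392 [array([156.3, 204.7]), array([172.6, 205.8]), array([159. , 213.9]), array([175., 215.])]
```

The two views put the knob at about (0.483, −0.398), within 4 mm of the plate centre. Margins are 13 mm per side, so I'll descend.

>>> jog_arm(motion="-0.03 0.03 0.6 0 0.95; -0.03 0 0.5 0 0.95; 0 0 0.15 0 0.95; 0 0 0 0 0.95")

```text
time_s: 48.28
tool_pos: [0.4824, -0.4003, 0.0956]
ee_rot: [-0.008, -3.079, 0.001]
ft_force: [0.2, 0.4, -0.6]
opening: 0.081
```

```bash
python3 - <<'E'
from h import *
plan([(.4815,-.399,0.09,180,0.95)]);st()
E
```

```text
t 48.3 tcp [ 0.4824 -0.4003  0.0956] H 179.7 zax [-0.063 -0.    -0.998] open 0.081 q6 -2.28
1 rows: 0.01 0.03 0.11 -0.05 0.95
t 48.27 tcp [ 0.4824 -0.4003  0.0956] H 179.7 open 0.081 F [ 0.2  0.4 -0.6] q6 -2.28
```

Now close lightly.

>>> jog_arm(motion="0 0.03 0.1 0 0.95; 0 0 0 0 0.5; 0 0 0 0 0.5; 0 0 0 0 0.5; 0 0 0 0 0.5", squeeze=30)

```text
time_s: 48.9
tool_pos: [0.4828, -0.3987, 0.0931]
ee_rot: [-0.008, -3.081, 0.002]
ft_force: [0.1, 1.0, -1.4]
opening: 0.053
```

```bash
python3 - <<'E'
from h import *
st()
p,d=snap('scene'); save(cv2.resize(p[150:280,100:230],None,fx=5,fy=4.5,interpolation=cv2.INTER_CUBIC),'s10.png')
E
```

```text
t 48.9 tcp [ 0.4828 -0.3987  0.0931] H 179.7 open 0.053 F [ 0.1  1.  -1.4] q6 -2.28
```

View pics/s10.png

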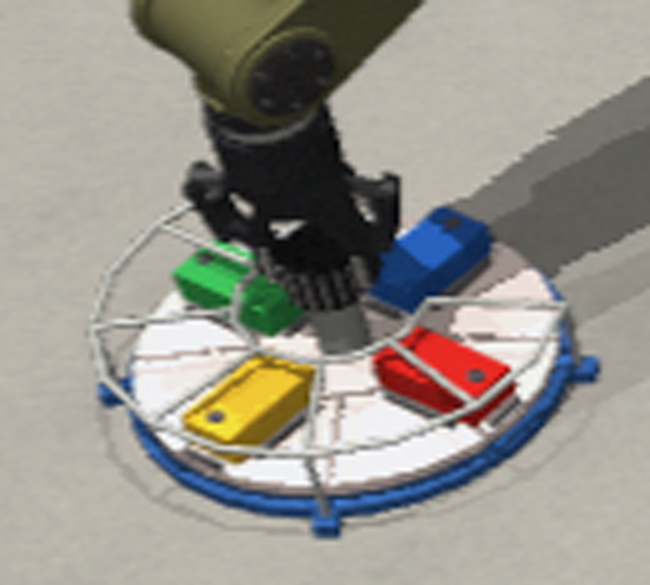

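The gripper has the knob (53 mm) with almost no side force. A positive turn reduces the heading, which is clockwise. I'll turn part way and check.

>>> jog_arm(motion="0 0 0 0.8 0.5; 0 0 0 0.8 0.5; 0 0 0 0.8 0.5; 0 0 0 0.8 0.5; 0 0 0 0.8 0.5; 0 0 0 0.8 0.5; 0 0 0 0.8 0.5; 0 0 0 0.8 0.5")

```text
time_s: 49.95
tool_pos: [0.4824, -0.4003, 0.093]
ee_rot: [-1.061, -2.899, 0.026]
ft_force: [-3.1, -3.0, -2.4]
opening: 0.0533
```

```bash
python3 - <<'E'
from h import *
st(); print(yaw()[:,2].round(3))
p,d=snap('top'); 
for n,v in carousel(p).items(): print(n,v)
E
```

```text
t 49.95 tcp [ 0.4824 -0.4003  0.093 ] H 139.7 open 0.0533 F [-3.1 -3.  -2.4] q6 -1.59
[-0.057  0.003 -0.998]
blue ((array([ 0.44465167, -0.31973535]), 82.180908203125, 41.15451431274414, -64.3770580291748), 312.5)
red ((array([ 0.56747601, -0.3588345 ]), 69.09733581542969, 45.77122116088867, 25.311532974243164), 343.5)
```

>>> jog_arm(motion="0 0 0 0.9 0.5; 0 0 0 0.9 0.5; 0 0 0 0.9 0.5; 0 0 0 0.9 0.5; 0 0 0 0.9 0.5; 0 0 0 0.9 0.5; 0 0 0 0.9 0.5; 0 0 0 0.9 0.5; 0 0 0 0.9 0.5")

```text
time_s: 51.12
tool_pos: [0.4805, -0.4011, 0.0936]
ee_rot: [-2.194, -2.186, 0.05]
ft_force: [-7.1, 2.7, -0.9]
opening: 0.0533
```

>>> jog_arm(motion="0 0 0 0.9 0.5; 0 0 0 0.9 0.5; 0 0 0 0.9 0.5; 0 0 0 0.9 0.5; 0 0 0 0.9 0.5; 0 0 0 0.9 0.5; 0 0 0 0.9 0.5; 0 0 0 0.9 0.5; 0 0 0 0 0.5")

```text
time_s: 52.25
tool_pos: [0.4784, -0.4004, 0.0937]
ee_rot: [-2.864, -1.21, 0.075]
ft_force: [-2.9, 1.2, -0.9]
opening: 0.053
```

```bash
python3 - <<'E'
from h import *
st(); print(yaw()[:,2].round(3))
p,d=snap('top'); save(cv2.resize(p[200:350,420:570],None,fx=4,fy=4,interpolation=cv2.INTER_CUBIC),'t11.png')
for n,v in carousel(p).items(): print(n,v)
E
```

```text
t 52.25 tcp [ 0.4784 -0.4004  0.0937] H 45.9 open 0.053 F [-2.9  1.2 -0.9] q6 0.04
[-0.057  0.011 -0.998]
green ((array([ 0.45124881, -0.31720554]), 83.08158874511719, 42.368568420410156, -72.40254974365234), 330.0)
blue ((array([ 0.57095593, -0.36622482]), 64.9981918334961, 40.57697296142578, 19.278810501098633), 268.0)
```

View pics/t11.png

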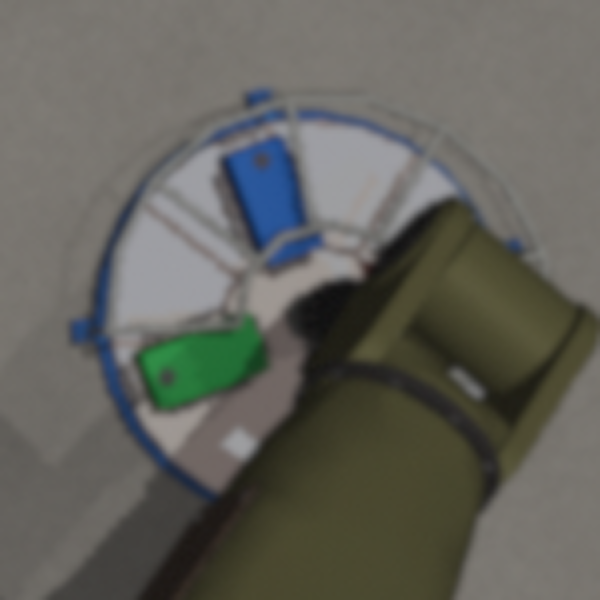

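>>> jog_arm(motion="0 0 0 0.9 0.5; 0 0 0 0.9 0.5; 0 0 0 0.9 0.5; 0 0 0 0.9 0.5; 0 0 0 0.9 0.5; 0 0 0 0.9 0.5; 0 0 0 0.9 0.5; 0 0 0 0.8 0.5; 0 0 0 0.6 0.5; 0 0 0 0 0.5")

```text
time_s: 53.55
tool_pos: [0.4773, -0.3983, 0.0937]
ee_rot: [-3.126, 0.014, 0.097]
ft_force: [-1.1, 0.9, -0.7]
opening: 0.0532
```

```bash
python3 - <<'E'
from h import *
st(); print(yaw()[:,2].round(3))
p,d=snap('top'); save(cv2.resize(p[200:350,420:570],None,fx=4,fy=4,interpolation=cv2.INTER_CUBIC),'t12.png')
for n,v in carousel(p).items(): print(n,v)
p,d=snap('scene'); save(cv2.resize(p[150:280,100:230],None,fx=5,fy=4.5,interpolation=cv2.INTER_CUBIC),'s12.png')
E
```

```text
t 53.55 tcp [ 0.4773 -0.3983  0.0937] H -0.5 open 0.0532 F [-1.1  0.9 -0.7] q6 0.85
[-0.062  0.014 -0.998]
yellow ((array([ 0.40750476, -0.35375848]), 77.9921875, 22.803682327270508, -33.40171813964844), 150.5)
green ((array([ 0.52215588, -0.31386398]), 68.88307189941406, 40.47465133666992, 62.72330856323242), 297.0)
blue ((array([ 0.57327496, -0.43875107]), 58.49007797241211, 35.285335540771484, -27.33694839477539), 210.0)
```

View pics/s12.png

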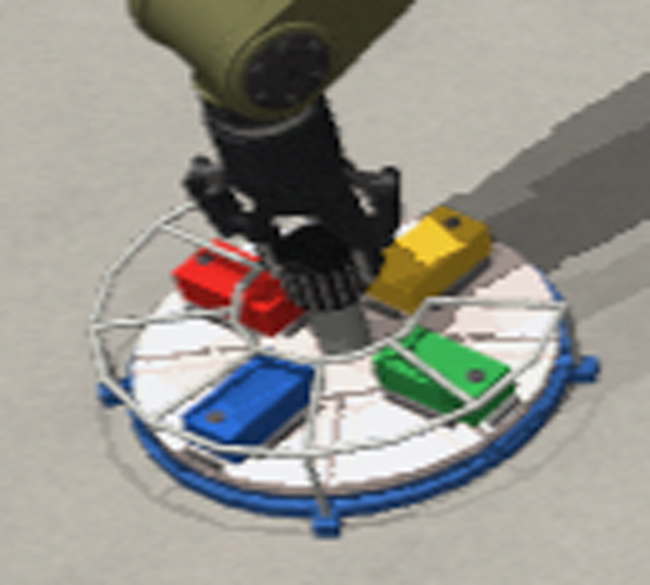

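The carousel has turned almost exactly 180°, so yellow is at about 154° and the gap middle at about 148.3°. It needs about 5.5° more.

>>> jog_arm(motion="0 0 0 0.45 0.5; 0 0 0 0.4 0.5; 0 0 0 0 0.5; 0 0 0 0 0.5")

```text
time_s: 54.15
tool_pos: [0.4774, -0.398, 0.0936]
ee_rot: [-3.124, 0.144, 0.098]
ft_force: [-1.9, 0.8, 0.1]
opening: 0.0528
```

```bash
python3 - <<'E'
from h import *
st()
p,d=snap('top'); 
for n,v in carousel(p).items(): print(n,v)
E
```

```text
t 54.15 tcp [ 0.4774 -0.398   0.0936] H -5.3 open 0.0528 F [-1.9  0.8  0.1] q6 0.93
yellow ((array([ 0.40876788, -0.35132144]), 80.51078796386719, 27.113370895385742, -35.06419372558594), 205.0)
green ((array([ 0.52627606, -0.31564359]), 69.85826873779297, 35.35136032104492, 55.535457611083984), 248.5)
blue ((array([ 0.57241437, -0.44249252]), 58.92083740234375, 24.561233520507812, -30.46030044555664), 141.0)
red ((array([ 0.42975055, -0.50537793]), 2.822139024734497, 0.0, 89.3023452758789), 0.0)
```

>>> jog_arm(motion="0 0 0 0 0.9; 0 0 0 0 0.9; 0 0 0 0 0.9; 0 0 0 0 0.9; 0 0 -0.4 0 0.9; 0 0 -0.7 0 0.9; 0 0 -0.7 0 0.9; 0 0 -0.3 0 0.9; 0 -0.6 0 0 0.9; 0 -0.8 0 0 0.9; 0 -0.8 0 0 0.9; 0 -0.6 0 0 0.9; 0 -0.4 0 0 0.9; 0 0 0 0 0.9")

```text
time_s: 55.95
tool_pos: [0.4977, -0.2358, 0.1988]
ee_rot: [-3.123, 0.143, 0.104]
ft_force: [0.0, -0.4, 0.0]
opening: 0.0772
```

```bash
python3 - <<'E'
from h import *
st()
p,d=snap('top'); save(cv2.resize(p[200:350,420:570],None,fx=4,fy=4,interpolation=cv2.INTER_CUBIC),'t13.png')
A=np.array([.482,-.400])
for n,v in carousel(p).items(): c=v[0][0]-A; print(n,v, 'dir',np.degrees(np.arctan2(c[1],c[0])).round(1),np.hypot(*c).round(3))
hsv=cv2.cvtColor(p,cv2.COLOR_RGB2HSV)
m=((hsv[...,0]>=100)&(hsv[...,0]<=118)&(hsv[...,1]>120)).astype(np.uint8)
w=np.load('blue.npy')
for A in ([.482,-.402],[.482,-.399]):
    r=np.hypot(*(w-A).T); a=np.degrees(np.arctan2(*(w-A).T[::-1])); k=r>.156
    print(A,sorted(set((a[k]/1).round().astype(int).tolist())))
E
```

```text
t 55.95 tcp [ 0.4977 -0.2358  0.1988] H -5.2 open 0.0772 F [ 0.  -0.4  0. ] q6 1.17
yellow ((array([ 0.43987177, -0.35585809]), 26.632373809814453, 14.567707061767578, -23.2723388671875), 35.5) dir 133.7 0.061
blue ((array([ 0.57241528, -0.44235623]), 58.991451263427734, 24.740514755249023, -31.14179229736328), 142.0) dir -25.1 0.1
red ((array([ 0.4244314 , -0.48264807]), 57.817264556884766, 29.032033920288086, 62.71365737915039), 162.5) dir -124.9 0.101
[0.482, -0.402] [-159, -158, -157, -156, -73, -72, 8, 9, 10, 11, 91, 92, 93, 94, 95]
[0.482, -0.399] [-158, -157, -156, -155, -74, -73, -72, 7, 8, 9, 10, 91, 92, 93, 94, 95]
```

View pics/t13.png

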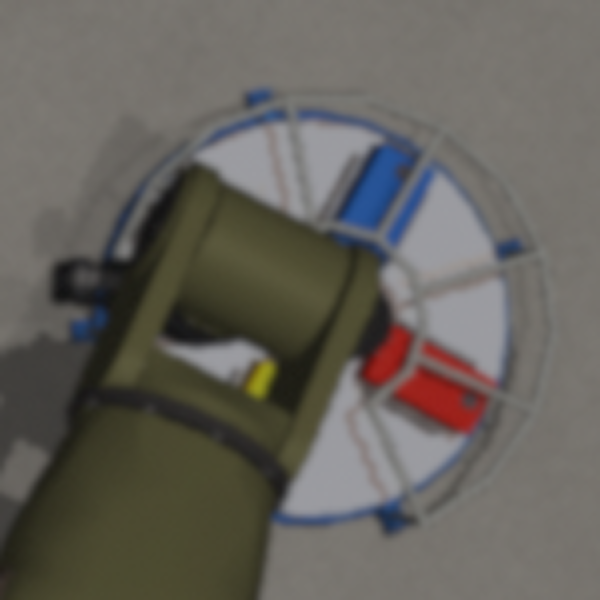

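```bash
python3 - <<'E'
from h import *
p,d=snap('scene'); c=p[160:270,110:230]; save(cv2.resize(c,None,fx=6,fy=5.4,interpolation=cv2.INTER_CUBIC),'s13.png')
E
```

```text
(no output)
```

View pics/s13.png

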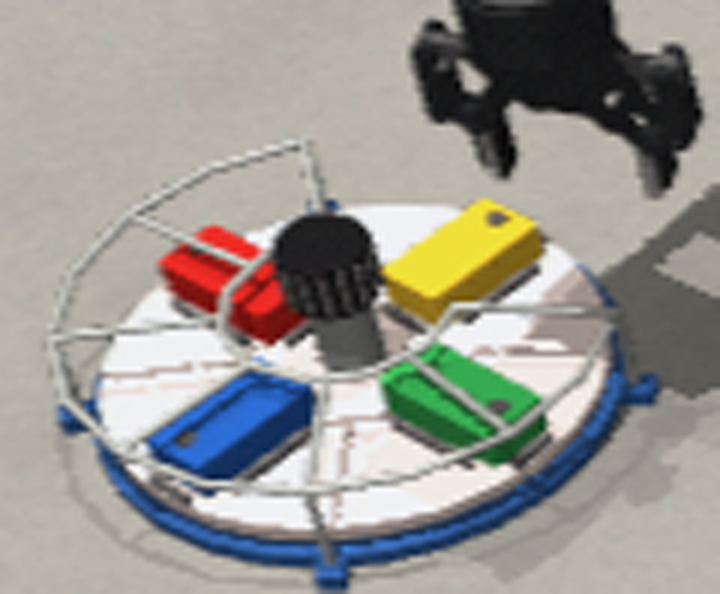

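```bash
python3 - <<'E'
from h import *
f=lambda c:np.array(c)/[6,5.4]+[110,160]
P=onplane('scene',f([(485,199),(543,240),(438,300),(384,270)]),.056)[:,:2]; print(P.round(3),P.mean(0),rect(P))
for a,b in((0,3),(1,2)): d=P[a]-P[b]; print(np.degrees(np.arctan2(d[1],d[0])),np.hypot(*d))
E_=onplane('scene',f([(305,148),(615,318)]),.075)[:,:2]; B=onplane('scene',f([(331,575),(645,388),(72,415),(330,205)]),.008)[:,:2]
for A in([.482,-.402],[.482,-.398]):
    print(A,'yellow dir',np.degrees(np.arctan2(*(P.mean(0)-A)[::-1])),np.hypot(*(P.mean(0)-A)))
    for w in(E_,B): print([(np.degrees(np.arctan2(y,x)).round(1)%360,np.hypot(x,y).round(3)) for x,y in w-A])
E
```

```text
[[ 0.361 -0.348]
 [ 0.395 -0.305]
 [ 0.453 -0.351]
 [ 0.43  -0.388]] [ 0.40932238 -0.34815897] (array([ 0.40850455, -0.35088773]), 79.43923950195312, 54.228878021240234, -38.2039794921875)
149.39664368707318 0.08014338106303048
141.79604433079214 0.07411834088932831
[0.482, -0.402] yellow dir 143.46821807215932 0.09044829014679553
[(np.float64(200.8), np.float64(0.149)), (np.float64(91.7), np.float64(0.16))]
[(np.float64(11.5), np.float64(0.16)), (np.float64(93.6), np.float64(0.166)), (np.float64(286.0), np.float64(0.155)), (np.float64(199.9), np.float64(0.167))]
[0.482, -0.398] yellow dir 145.55836110898056 0.08812584739113324
[(np.float64(202.3), np.float64(0.15)), (np.float64(91.7), np.float64(0.156))]
[(np.float64(10.1), np.float64(0.159)), (np.float64(93.7), np.float64(0.162)), (np.float64(285.6), np.float64(0.159)), (np.float64(201.2), np.float64(0.168))]
```

>>> jog_arm(motion="0 -0.8 0 0 0.9; 0 -0.8 0 0 0.9; 0 -0.8 0 0 0.9; 0 -0.8 0 0 0.9; 0 -0.4 0 0 0.9; 0 0 0 0 0.9")

```text
time_s: 56.8
tool_pos: [0.5155, -0.0591, 0.1995]
ee_rot: [-3.123, 0.158, 0.105]
ft_force: [-0.5, -0.9, -0.4]
opening: 0.0769
```

```bash
python3 - <<'E'
from h import *
st()
p,d=snap('top'); save(cv2.resize(p[190:340,300:570],None,fx=2.9,fy=2.9,interpolation=cv2.INTER_CUBIC),'t14.png')
A=np.array([.482,-.400])
for n,v in carousel(p).items(): c=v[0][0]-A; print(n,v, 'dir',np.degrees(np.arctan2(c[1],c[0])).round(1),np.hypot(*c).round(3))
E
```

```text
t 56.8 tcp [ 0.5155 -0.0591  0.1995] H -5.8 open 0.0769 F [-0.5 -0.9 -0.4] q6 1.48
yellow ((array([ 0.40729752, -0.35468378]), 86.44539642333984, 44.601806640625, -30.015892028808594), 443.0) dir 148.8 0.087
green ((array([ 0.5257453 , -0.31572379]), 69.12521362304688, 36.13615417480469, 55.53592300415039), 251.0) dir 62.6 0.095
blue ((array([ 0.57241528, -0.44235623]), 58.991451263427734, 24.740514755249023, -31.14179229736328), 142.0) dir -25.1 0.1
red ((array([ 0.42359598, -0.48289713]), 59.02595901489258, 30.28847885131836, 62.71343994140625), 164.5) dir -125.2 0.101
```

View pics/t14.png

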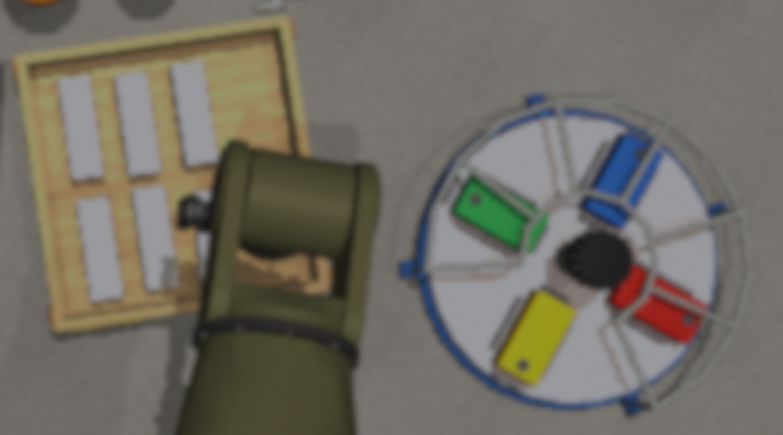

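Yellow measures 86 × 45 mm at (0.407, −0.355) and points at about 149–150°, with the gap middle at about 148.2°, so it is centred to within 2°. It has stayed there for over 2 s. Now I'll fetch it.

```bash
python3 - <<'E'
from h import *
plan([(.407,-.354,0.15,-30.5,0.72)])
E
```

```text
t 56.9 tcp [ 0.5155 -0.0597  0.1994] H 354.2 zax [-0.067  0.017 -0.998] open 0.0769 q6 1.48
8 rows: -0.19 0.76 0.13 0.51 0.72; -0.15 0.77 0.13 0.51 0.72; -0.1 0.78 0.13 0.51 0.72; -0.06 0.78 0.13 0.51 0.72; -0.02 0.78 0.13 0.51 0.72; 0.02 0.78 0.13 0.51 0.72; 0.06 0.78 0.13 0.51 0.72; 0.11 0.78 0.13 0.51 0.72
```

>>> jog_arm(motion="-0.19 0.76 0.13 0.51 0.75; -0.15 0.77 0.13 0.51 0.75; -0.1 0.78 0.13 0.51 0.75; -0.06 0.78 0.13 0.51 0.75; -0.02 0.78 0.13 0.51 0.75; 0.02 0.78 0.13 0.51 0.75; 0.06 0.78 0.13 0.51 0.75; 0.1 0.6 0.1 0.4 0.75; 0 0 0 0 0.75; 0 0 0 0 0.75")

```text
time_s: 58.1
tool_pos: [0.3992, -0.3665, 0.1487]
ee_rot: [3.022, -0.844, -0.108]
ft_force: [0.8, -0.1, 0.4]
opening: 0.0641
```

```bash
python3 - <<'E'
from h import *
plan([(.407,-.354,0.1,-30.5,0.75)])
p,d=snap('scene'); c=p[130:260,110:240]; save(cv2.resize(c,None,fx=5,fy=4.5,interpolation=cv2.INTER_CUBIC),'s14.png')
E
```

```text
t 58.1 tcp [ 0.3992 -0.3665  0.1487] H 328.8 zax [-0.067  0.017 -0.998] open 0.0641 q6 1.34
2 rows: 0.03 -0.16 0.48 -0.06 0.75; 0.03 -0.16 0.48 -0.06 0.75
```

View pics/s14.png

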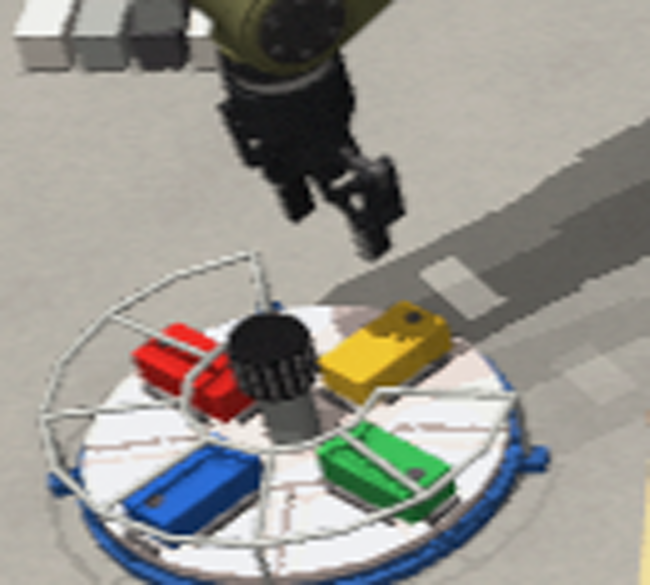

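>>> jog_arm(motion="0.03 -0.14 0.45 0 0.75; 0.03 -0.12 0.45 0 0.75; 0 0 0 0 0.75; 0 0 0 0 0.75")

```text
time_s: 58.65
tool_pos: [0.4071, -0.3548, 0.1045]
ee_rot: [3.022, -0.837, -0.104]
ft_force: [-0.2, 0.0, 0.8]
opening: 0.0642
```

```bash
python3 - <<'E'
from h import *
plan([(.407,-.354,0.07,-30.5,0.75),(.407,-.354,0.037,-30.5,0.75)])
E
```

```text
t 58.6 tcp [ 0.4071 -0.3548  0.1045] H 329.0 zax [-0.065  0.014 -0.998] open 0.0642 q6 1.36
2 rows: 0.03 -0.03 0.69 -0.08 0.75; 0.04 -0.01 0.66 -0 0.75
```

>>> jog_arm(motion="0.03 0 0.4 -0.05 0.75; 0.03 0 0.3 0 0.75; 0 0 0 0 0.75")

```text
time_s: 59.02
tool_pos: [0.4084, -0.3568, 0.0711]
ee_rot: [3.023, -0.828, -0.099]
ft_force: [0.1, 0.5, 0.0]
opening: 0.0637
```

```bash
python3 - <<'E'
from h import *
plan([(.407,-.354,0.037,-30.5,0.75)])
p,d=snap('scene'); c=p[150:250,130:230]; save(cv2.resize(c,None,fx=6,fy=6,interpolation=cv2.INTER_CUBIC),'s15.png')
E
```

```text
t 59.0 tcp [ 0.4084 -0.3568  0.0711] H 329.3 zax [-0.062  0.011 -0.998] open 0.0637 q6 1.36
1 rows: -0.01 -0.05 0.68 -0.03 0.75
```

View pics/s15.png

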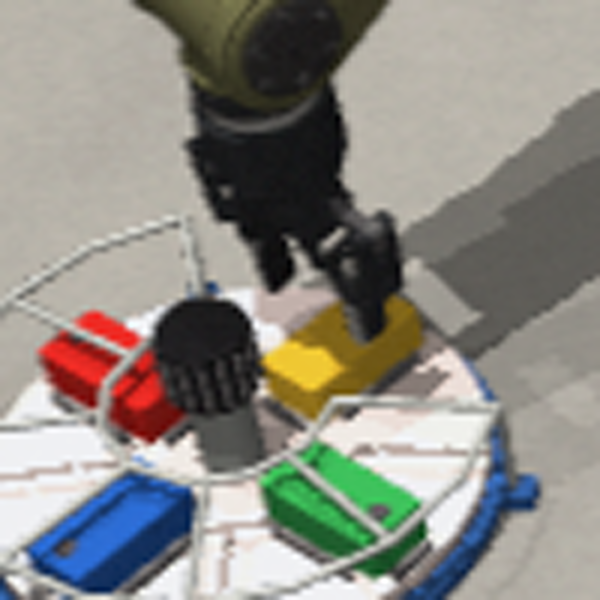

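>>> jog_arm(motion="0 -0.05 0.3 0 0.75; 0 0 0.3 0 0.75; 0 0 0.06 0 0.75; 0 0 0 0 0.75")

```text
time_s: 59.58
tool_pos: [0.408, -0.3546, 0.0373]
ee_rot: [3.022, -0.828, -0.096]
ft_force: [-0.4, -0.5, 1.3]
opening: 0.0641
```

```bash
python3 - <<'E'
from h import *
plan([(.407,-.354,0.036,-30.5,0.75)]);st()
E
```

```text
t 59.6 tcp [ 0.408  -0.3546  0.0373] H 329.3 zax [-0.061  0.01  -0.998] open 0.0641 q6 1.36
1 rows: -0.02 -0 0.03 -0.03 0.75
t 59.58 tcp [ 0.408  -0.3546  0.0373] H -30.7 open 0.0641 F [-0.4 -0.5  1.3] q6 1.36
```

>>> jog_arm(motion="0 0 0.14 0 0.75; 0 0 0 0 0.75; 0 0 0 0 0.3; 0 0 0 0 0.3; 0 0 0 0 0.3; 0 0 0 0 0.3", squeeze=60)

```text
time_s: 60.32
tool_pos: [0.4091, -0.3556, 0.0335]
ee_rot: [3.021, -0.827, -0.089]
ft_force: [-0.0, 0.2, -1.2]
opening: 0.0432
```

```bash
python3 - <<'E'
from h import *
st()
p,d=snap('scene'); c=p[150:250,130:230]; save(cv2.resize(c,None,fx=6,fy=6,interpolation=cv2.INTER_CUBIC),'s16.png')
E
```

```text
t 60.33 tcp [ 0.4091 -0.3556  0.0335] H -30.7 open 0.0432 F [-0.   0.2 -1.2] q6 1.36
```

View pics/s16.png

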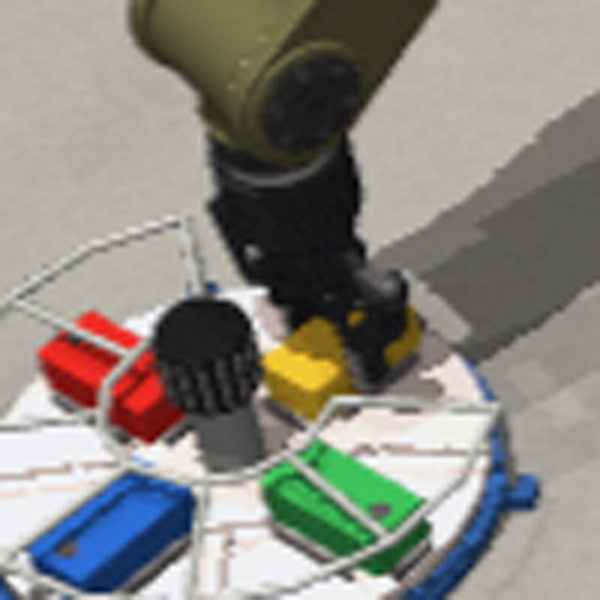

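Gripped at 43 mm and not touching the guard. Now lift straight up.

>>> jog_arm(motion="-0.01 0 -0.3 0 0.3; -0.02 0 -0.5 0 0.3; -0.03 0 -0.6 0 0.3; -0.03 0 -0.6 0 0.3; -0.03 0 -0.5 0 0.3; 0 0 0 0 0.3")

```text
time_s: 61.12
tool_pos: [0.411, -0.353, 0.1663]
ee_rot: [3.021, -0.827, -0.088]
ft_force: [-0.1, 0.6, -1.2]
opening: 0.0428
```

```bash
python3 - <<'E'
from h import *
x,y=slot(0.0,-0.0845); print(x,y)
plan([(x,y,0.17,7.9,0.3)])
p,d=snap('scene'); c=p[130:250,130:250]; save(cv2.resize(c,None,fx=5,fy=5,interpolation=cv2.INTER_CUBIC),'s17.png')
E
```

```text
0.5796140641401388 -0.0901980496436371
t 61.1 tcp [ 0.411  -0.353   0.1663] H 329.3 zax [-0.056  0.007 -0.998] open 0.0428 q6 1.36
8 rows: 0.03 -0.78 -0.03 -0.8 0.3; 0.09 -0.77 -0.03 -0.8 0.3; 0.16 -0.76 -0.03 -0.8 0.3; 0.22 -0.75 -0.03 -0.8 0.3; 0.28 -0.73 -0.03 -0.8 0.3; 0.34 -0.7 -0.03 -0.8 0.3; 0.4 -0.67 -0.03 -0.8 0.3; 0.46 -0.63 -0.03 -0.8 0.3
```

View pics/s17.png

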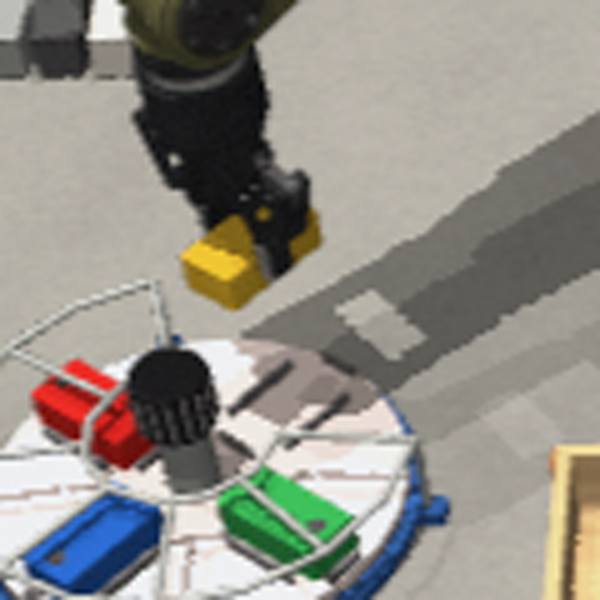

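>>> jog_arm(motion="0.03 -0.78 -0.02 -0.8 0.3; 0.1 -0.77 -0.02 -0.8 0.3; 0.16 -0.76 -0.02 -0.8 0.3; 0.22 -0.75 -0.02 -0.8 0.3; 0.28 -0.73 -0.02 -0.8 0.3; 0.34 -0.7 -0.02 -0.8 0.3; 0.4 -0.65 -0.02 -0.8 0.3; 0.35 -0.5 -0.02 -0.7 0.3; 0 0 0 0 0.3; 0 0 0 0 0.3")

```text
time_s: 62.42
tool_pos: [0.5723, -0.0878, 0.1531]
ee_rot: [-3.111, -0.225, 0.116]
ft_force: [0.2, -0.2, -1.1]
opening: 0.0428
```

```bash
python3 - <<'E'
from h import *
x,y=slot(0.0,-0.0845)
plan([(x,y,0.09,7.9,0.3)])
p,d=snap('scene'); c=p[170:290,220:340]; save(cv2.resize(c,None,fx=5,fy=5,interpolation=cv2.INTER_CUBIC),'s18.png')
E
```

```text
t 62.4 tcp [ 0.5723 -0.0878  0.1531] H 8.3 zax [-0.076  0.015 -0.997] open 0.0428 q6 1.21
2 rows: 0.11 0.05 0.62 0.04 0.3; 0.11 0.05 0.62 0.04 0.3
```

View pics/s18.png

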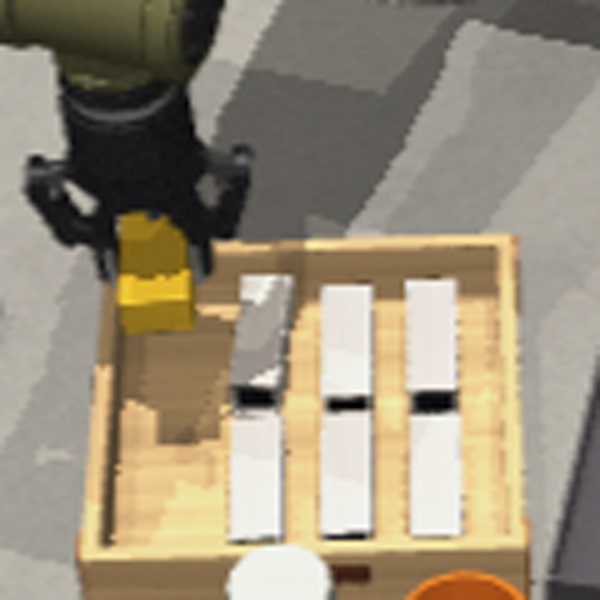

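```bash
python3 - <<'E'
from h import *
c=np.array([(231,388),(240,278),(229,425),(230,540),(282,425)])/5+[220,170]
P=onplane('scene',c,.04)[:,:2]-CR
R=np.array([[np.cos(CA),np.sin(CA)],[-np.sin(CA),np.cos(CA)]])
print((P@R.T).round(4))
c=np.array([(112,300),(95,545)])/5+[220,170]; print(((onplane('scene',c,.058)[:,:2]-CR)@R.T).round(4))
E
```

```text
[[-0.0188 -0.0442]
 [-0.1177 -0.0411]
 [ 0.0131 -0.0446]
 [ 0.1083 -0.0412]
 [ 0.0146 -0.0108]]
[[-0.0835 -0.1224]
 [ 0.1237 -0.1215]]
```

```bash
python3 - <<'E'
from h import *
x,y=slot(-0.003,-0.0825);print(x,y)
plan([(x,y,0.09,7.9,0.3)])
E
```

```text
0.5763676466583496 -0.08862936435527193
t 62.5 tcp [ 0.5723 -0.0878  0.1531] H 8.3 zax [-0.076  0.015 -0.997] open 0.0435 q6 1.21
2 rows: 0.08 0.03 0.63 0.03 0.3; 0.09 0.03 0.63 0.03 0.3
```

>>> jog_arm(motion="0.05 0 0.5 0.03 0.3; 0.04 0 0.5 0 0.3; 0 0 0.2 0 0.3; 0 0 0 0 0.3; 0 0 0 0 0.3")

```text
time_s: 63.1
tool_pos: [0.5713, -0.0897, 0.0926]
ee_rot: [-3.113, -0.209, 0.114]
ft_force: [0.0, -0.6, -0.8]
opening: 0.0429
```

```bash
python3 - <<'E'
from h import *
x,y=slot(-0.003,-0.0825)
plan([(x,y,0.06,7.9,0.3)])
E
```

```text
t 63.1 tcp [ 0.5713 -0.0897  0.0926] H 7.7 zax [-0.074  0.015 -0.997] open 0.0429 q6 1.22
1 rows: 0.15 0.01 0.64 -0.03 0.3
```

>>> jog_arm(motion="0.08 0 0.35 0 0.3; 0.06 0 0.3 0 0.3; 0 0 0 0 0.3; 0 0 0 0 0.3")

```text
time_s: 63.6
tool_pos: [0.5765, -0.0883, 0.058]
ee_rot: [-3.113, -0.209, 0.113]
ft_force: [-0.5, 0.0, -0.7]
opening: 0.0432
```

```bash
python3 - <<'E'
from h import *
x,y=slot(-0.003,-0.0825)
plan([(x,y,0.035,7.9,0.3),(x,y,0.0185,7.9,0.3)])
p,d=snap('scene'); c=p[170:290,220:340]; save(cv2.resize(c,None,fx=5,fy=5,interpolation=cv2.INTER_CUBIC),'s19.png')
E
```

```text
t 63.6 tcp [ 0.5765 -0.0883  0.058 ] H 7.7 zax [-0.073  0.015 -0.997] open 0.0432 q6 1.22
2 rows: 0.03 0.02 0.46 -0.03 0.3; 0.02 0.01 0.33 -0 0.3
```

View pics/s19.png

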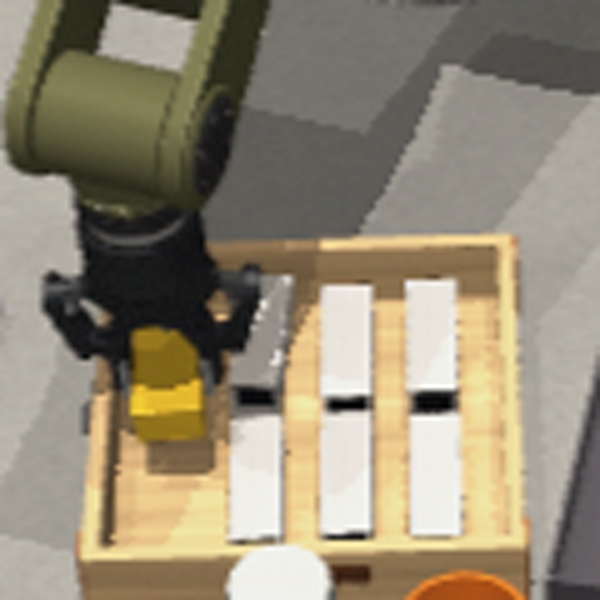

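>>> jog_arm(motion="0.02 0 0.3 0 0.3; 0.02 0 0.25 0 0.3; 0 0 0 0 0.3; 0 0 0 0 0.3")

```text
time_s: 64.15
tool_pos: [0.5764, -0.0876, 0.0285]
ee_rot: [-3.113, -0.209, 0.113]
ft_force: [0.6, 0.0, -1.7]
opening: 0.043
```

```bash
python3 - <<'E'
from h import *
x,y=slot(-0.003,-0.0825)
plan([(x,y,0.0185,7.9,0.3)]); st()
E
```

```text
t 64.2 tcp [ 0.5764 -0.0876  0.0285] H 7.7 zax [-0.073  0.015 -0.997] open 0.043 q6 1.22
1 rows: 0.01 0.03 0.2 -0.03 0.3
t 64.15 tcp [ 0.5764 -0.0876  0.0285] H 7.7 open 0.043 F [ 0.6  0.  -1.7] q6 1.22
```

>>> jog_arm(motion="0 0.02 0.1 0 0.3; 0 0 0.1 0 0.3; 0 0 0 0 0.3; 0 0 0 0 0.3")

```text
time_s: 64.65
tool_pos: [0.5762, -0.0886, 0.0186]
ee_rot: [-3.113, -0.209, 0.111]
ft_force: [0.0, 0.0, -1.2]
opening: 0.0431
```

>>> jog_arm(motion="0 0 0.03 0 0.3; 0 0 0 0 0.57; 0 0 0 0 0.57; 0 0 0 0 0.57; 0 0 0 0 0.57")

```text
time_s: 65.28
tool_pos: [0.5764, -0.0874, 0.0185]
ee_rot: [-3.112, -0.21, 0.109]
ft_force: [-1.1, 0.7, 0.1]
opening: 0.0486
```

```bash
python3 - <<'E'
from h import *
st()
p,d=snap('scene'); c=p[170:290,220:340]; save(cv2.resize(c,None,fx=5,fy=5,interpolation=cv2.INTER_CUBIC),'s20.png')
E
```

```text
t 65.28 tcp [ 0.5764 -0.0874  0.0185] H 7.8 open 0.0486 F [-1.1  0.7  0.1] q6 1.22
```

View pics/s20.png

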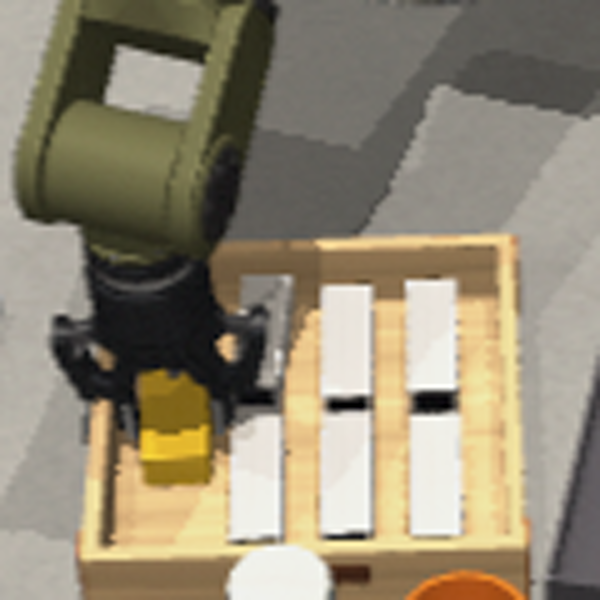

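Released with no side forces. Now lift along the finger axis and back the arm off clear.

>>> jog_arm(motion="0 0 -0.2 0 0.57; 0 0 -0.4 0 0.57; 0 0 -0.6 0 0.57; 0 0 -0.7 0 0.57; 0 0 -0.8 0 0.57; 0 0 -0.8 0 0.57; 0 0 -0.5 0 0.57; 0 0 0 0 0.57")

```text
time_s: 66.32
tool_pos: [0.5912, -0.0916, 0.2292]
ee_rot: [-3.115, -0.209, 0.103]
ft_force: [0.2, 0.6, -1.1]
opening: 0.0492
```

```bash
python3 - <<'E'
from h import *
st()
plan([(.42,-.25,.25,7.9,.57)])
p,d=snap('scene'); c=p[170:290,220:340]; save(cv2.resize(c,None,fx=5,fy=5,interpolation=cv2.INTER_CUBIC),'s21.png')
E
```

```text
t 66.33 tcp [ 0.5912 -0.0916  0.2292] H 7.7 open 0.0492 F [ 0.2  0.6 -1.1] q6 1.22
t 66.3 tcp [ 0.5912 -0.0916  0.2292] H 7.7 zax [-0.067  0.014 -0.998] open 0.0492 q6 1.22
6 rows: -0.64 0.45 -0.04 -0.01 0.57; -0.64 0.45 -0.04 -0.01 0.57; -0.64 0.45 -0.04 -0.01 0.57; -0.64 0.44 -0.04 -0.01 0.57; -0.64 0.44 -0.04 -0.01 0.57; -0.64 0.44 -0.04 -0.01 0.57
```

View pics/s21.png

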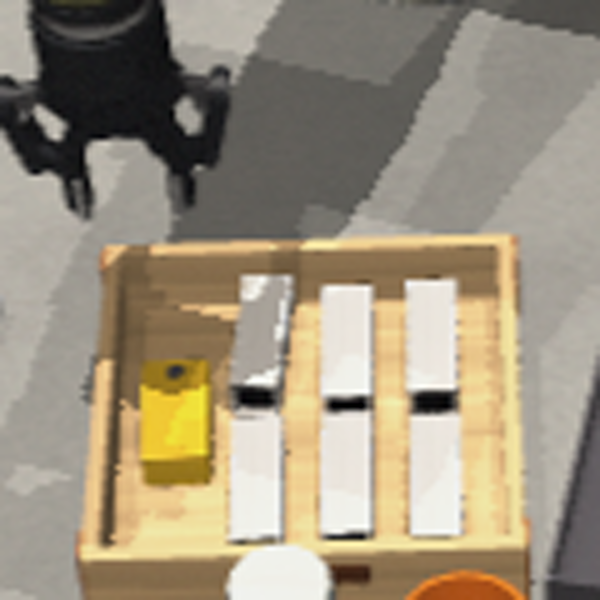

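>>> jog_arm(motion="-0.6 0.4 -0.1 0 0.57; -0.6 0.4 -0.1 0 0.57; -0.6 0.4 -0.1 0 0.57; -0.6 0.4 -0.1 0 0.57; 0 0 0 0 0.57; 0 0 0 0 0.57; 0 0 0 0 0.57")

```text
time_s: 67.25
tool_pos: [0.4791, -0.1881, 0.2466]
ee_rot: [-3.108, -0.21, 0.123]
ft_force: [-0.3, -0.2, -0.2]
opening: 0.0487
```

```bash
python3 - <<'E'
from h import *
st(); p,d=snap('top'); save(p,'top_end.png'); q,e=snap('scene'); save(q,'scene_end.png')
hsv=cv2.cvtColor(p,cv2.COLOR_RGB2HSV); m=((hsv[...,0]>26)&(hsv[...,0]<34)&(hsv[...,1]>190)).astype(np.uint8); m[:, :300]=0; m[:,425:]=0
W=cloud('scene',e); print([W[170+v//5,220+u//5].round(3) for u,v in((175,420),(255,480),(262,340),(345,330),(345,470),(430,330),(435,470),(175,385),(180,450))])
E
```

```text
t 67.25 tcp [ 0.4791 -0.1881  0.2466] H 7.8 open 0.0487 F [-0.3 -0.2 -0.2] q6 1.0
[array([ 0.587, -0.084,  0.04 ]), array([ 0.636, -0.024,  0.046]), array([ 0.51 , -0.041,  0.038]), array([0.497, 0.013, 0.039]), array([0.619, 0.031, 0.042]), array([0.496, 0.069, 0.044]), array([0.612, 0.087, 0.04 ]), array([ 0.554, -0.09 ,  0.038]), array([ 0.611, -0.076,  0.04 ])]
```

View pics/top_end.png

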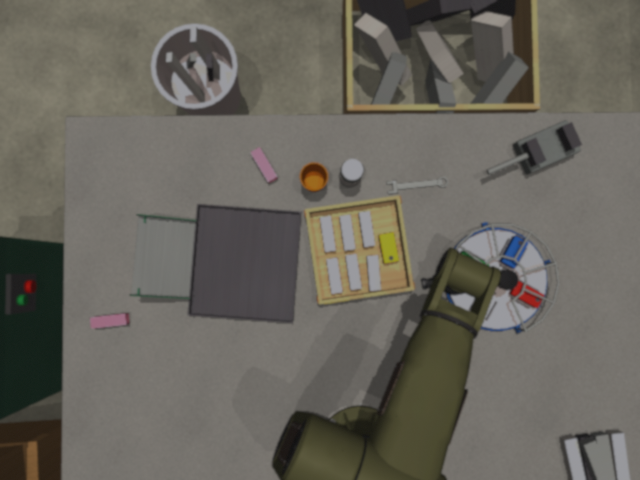

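View pics/scene_end.png

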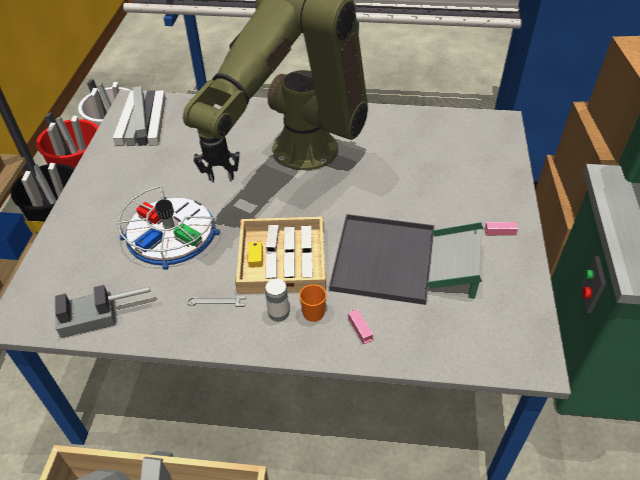

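The final pictures show six tubes lying flat in the crate at (325–380, 210–290) and yellow beside them at (389,248). The tray is empty, and red, green and blue are in their pockets. The cup, can and wrench have not moved, and the arm touches nothing.

```bash
python3 -c "
from cell import sign_off
print(sign_off())"
```

```text
the job is handed in; nothing more can be done
None
```

I moved all six tubes into the crate, turned the carousel by its knob until yellow faced the gap, then laid the yellow marker down beside the tubes. The job was handed in at about 67 s.

- **Crate:** The tubes and the marker all lie flat. Their tops read 38–46 mm in the noisy depth image, where 38–40 mm is right, and all are below the 58 mm rim.
- **Carousel:** Yellow pointed at about 149–150° and the gap middle measured about 148°, so it was centred to within 2°. The side camera was rougher, at about 144–149° for yellow against about 147° for the gap. It stayed there for over 4 s before I gripped it.
- **Rest of the scene:** Red, green and blue are still in their pockets. The can, cup, wrench and both pink pieces look unmoved, and the arm was clear of everything.

Two things did not go to plan:

- **Shifted tube:** One tube already in the crate was found 2–3 cm out of place. It may have been the announced knock or my own placing. I put it back in its slot before starting on the carousel.
- **Tool tilt:** The tool picked up about 4° of tilt during the moves, which I could not remove. It caused no contact forces above about 8 N in the readings.

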